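Open the inclined screw-cap canister and set the specimen on the microscope

ROBOT

A 6-joint arm with a two-finger parallel gripper is mounted at the origin on the work surface. World frame = base frame: x ahead of the robot, y to its left, z up, the work surface at z = 0. Lengths are in mm, angles in degrees, forces in N, time in s.
With the tool pointing down it reaches from about 325 to 925 mm from the base axis. Payload 3.1 kg.
Tool frame: the origin (TCP) lies on the centre line of the jaws, within the pads' length; the fingertips stand ctrl.tcp_to_tips ahead of it and the grasp point (between the pads) lies 5 mm behind it (ctrl.tcp_to_tips is the distance from the TCP to the fingertips, in mm); z points along the fingers, y is the line along which they close (so a half turn about z gives the same grasp; the last joint's range is limited). The gripper opens to 85 mm and grips with 20 to 120 N. Pads are 22 mm wide; open, the fingers measure 114 mm over their backs; the gripper's body (76 mm by 85 mm) begins 54 mm behind the grasp point. The pads swing forward as they close: fully open they stand 13 mm farther back than shut.
Start: joints at [-71.23, 12.427, 92.441, -0, 75.132, -6.429], TCP at [266.121, -565.526, 245.3] pointing down, gripper open.
Joint ranges: [-157.48, 157.48], [-44.54, 120.13], [17.64, 146.25], [-64.5, 244.5], [7.68, 150.69], [-147.95, 147.95]. Speed limits (degrees/s): [159.86, 159.86, 180, 180, 180, 180].

INTERFACE

Orientations are given as a 3x3 rotation matrix whose columns are the frame's x, y, z axes.
In Python, from workcell import ctrl gives the robot as it stands. The module is installed in compiled form; this text tells all that it offers.
- The arm moves only by the tool servo_tool, never from a script. Its argument "moves" is a list of rows, each a list of 2 entries, a list of its own where there are three numbers: the shift along the tool's x, y, z each as a share of 0.03 m, from -1 to 1, then the turn about the tool's z as a share of 0.1 rad, from -1 to 1. In form: [[[tx, ty, tz], roll], ...]. A call has 1 to 12 rows; each row shifts and turns the commanded pose from where the row before left it, along the tool's axes as they then stand; what a row does not reach is not made up. A row lasts 1/12 s, in which the tool goes at most 41.7 mm and 7.16 degrees, less where a joint would pass 70% of its speed; a pose out of reach is approached as far as the arm can. A call with a number of a shift or a turn outside -1 to 1 is refused whole. A call with a gripper value outside its range is refused whole. "hand" is the opening, from 0 (shut) to 1 (fully open), set as the call begins (left out, the last holds). The fingers move at their own pace and stop on an object; "squeeze" is the grip in N (left out, the last holds). Time passes only in rows, so rows that do not move let the fingers close. It gives the time, the measured TCP pose, the force, the opening and the grip force at its end, in the units of the state.
- ctrl.sense(): the state, without advancing time (a new reading comes with each control period).
- ctrl.get_image(name): name is "scene" or "top" or "wrist"; returns the picture (420x560x3 uint8, blue, green, red); there is no depth.
- ctrl.calibration(name): a dict with "camera_matrix" (3x3 intrinsics, pixels), "world_to_cam" (4x4, takes a point from world to camera coordinates). Camera axes: x right, y down, z forward; pixel columns grow to the right and rows downward; lengths in mm; the calibration is good to about 2 mm. A picture is of the moment at which its call begins: read the wrist's pose just before it. calibration takes no time and is no camera call; for the wrist camera it gives the pose at the moment of the call.
- ctrl.job_done(): hands the job in; it is judged then, once.
Trained networks look in the newest picture that a camera, given by its name, has taken for a name from the list of things; names that differ only in an ending like _2 or _b are one class to them, and where a whole thing is asked for, a point or a joint stands for the part that bears it (a point fixed in the world has none). Each returns a list of dicts, best first, with "conf" (0 to 1); they miss things now and then, are a little off and sometimes report something else, mostly with a low value. They report only what shows in the picture. A call takes as long as a camera call. They do not tell look-alikes from the thing itself.
- ctrl.masks_of(camera, label): "region" (420x560 bool, what is visible of it) and "location" ([row, column] in pixels, amid what is visible of it).
- ctrl.pinpoint(camera, label): "location" ([row, column] in pixels: a listed point, or the origin of a listed thing).
The state is a dict: "time_s": time; "joint_pos": joint angles; "dq": joint speeds; "joint_torque": joint torques, N m; "tool_pos": TCP position; "ee_rot": TCP orientation; "contact_force": force on the tool from outside, world axes, zero at the start; "ft_torque": the same for the moment, N m; "gripper_width": finger opening in mm; "gripper_force": force on a finger pad.
Only numpy, scipy, OpenCV 4.12 (cv2) and the standard library are available. Lean on these libraries where they do the work, as an engineer would, in place of code of your own. Each camera call takes 0.05 s, during which the arm holds its last target. There are 200 camera calls.

TASK

Unscrew the tall cap from the tilted specimen canister (anticlockwise, regrasping as often as needed), keep hold of it as it comes free, draw it off and stand it open end down in the middle of the empty one of the two small trays, without ever letting it fall or touch the bench. Then take the specimen out of the canister and stand it upright on the round steel insert of the microscope stage, wholly on the insert, setting it down gently, and let go. Leave the spare specimen, the bottle and the wooden case where they are.

Things in the scene. Friction and masses are not known exactly. Their poses are not given: they have to be found in the camera images.
- canister: Grey heavy foot and cradle, fixed to the bench, that holds an aluminium canister (62 mm diameter) tilted 32 degrees from vertical. Origin at bench height, straight below the centre of the canister's shoulder. The canister's mouth leans along this body's -x axis (roughly towards the robot).
- neck: Threaded steel neck of the canister, fixed. Origin: centre of the flat shoulder (62 mm diameter) on which the tightened cap rests, 95 mm above the bench. Its z axis is the canister's axis, pointing out of the mouth. The neck is 27 mm high, 43 mm diameter over the thread; its 30 mm bore holds the specimen, whose foot stands 3 mm above the shoulder.
- mouth (a point): Centre of the neck's mouth, 27 mm along the axis from the shoulder. Thread: right-handed, the cap rises 14 mm per turn. The cap starts tightened and comes free after one full turn (6.3 to 6.6 rad) anticlockwise seen from its top; till then it cannot be pulled off. Play 1.5 mm along the axis, 0.7 mm sideways; it turns easily and the cap stays where it is left on the thread.
- cap: Tall round grey plastic screw cap, 54 mm diameter, 86 mm tall, 0.08 to 0.17 kg. Origin: centre of its open end's rim (tightened, this lies on the neck's origin); z axis towards its closed top. Inside 66 mm deep, 45 mm wide. It covers neck and specimen: to clear the specimen it must be drawn about 70 mm along the neck's axis from its tightened place.
- cap_top (a point): Centre of the cap's closed flat top, 86 mm from its rim. The top 20 mm of the cap is solid and ribbed: the place to grip.
- specimen: Dark steel cylinder, 28 mm diameter, 60 mm long, about 0.16 kg, standing loosely in the canister's bore under the cap. Origin: centre of its lower end; z axis along it, upwards. With the cap off it stands 36 mm out of the neck; it lifts out along the neck's axis after 24 mm.
- tray_empty: The empty one of two alike square steel trays, fixed to the bench, 100 mm outside, walls 4 mm thick and 14 mm high, floor 4 mm above the bench. Origin: centre of its underside.
- tray_full: The other tray, alike, holding the spare specimen. Origin: centre of its underside.
- spare: Bystander: short dark steel specimen, 40 mm diameter, 30 mm tall, standing loose in its tray. Origin: centre of its underside.
- bottle: Bystander: white plastic bottle, 56 mm diameter, 130 mm tall, loose on the bench. Origin: centre of its underside.
- lenscase: Bystander: wooden case 70 x 100 x 30 mm, lying on the bench beyond the canister. Origin: centre of its underside.
- microscope: White inverted microscope, fixed. Origin at bench height below the middle of its black stage plate (135 x 140 mm, top 130 mm above the bench). Its +x axis points away from the robot to the back, where, 175 to 225 mm behind the stage centre, a white column rises to 220 mm.
- insert (a point): Centre of the top of the round steel insert (56 mm diameter, raised 2 mm) in the middle of the microscope stage, 132 mm above the bench.
There are look-alikes about, which are no part of the job. Leave any black or green look-alike of the tray_empty alone.

How it is judged (in metres and radians):
On the way, in this order (a step that is already met when the one before it is completed fails the run):
1. the cap is unscrewed and drawn off, clear above the specimen, held in the fingers (z of cap in the frame of neck above 0.055 m and contact force between cap and the fingers above 0.5 N and contact force between cap and neck below 0.1 N), for 0.1 s.
2. the cap stands open end down in the middle of the empty tray, let go (horizontal distance between cap and tray_empty below 0.03 m and height (world z) of cap below 0.012 m and angle between cap's own z axis and vertical below 0.15 rad and contact force between cap and the fingers below 0.1 N), for 0.2 s.
3. the specimen is lifted out of the canister in the fingers (z of specimen in the frame of neck above 0.03 m and contact force between specimen and the fingers above 0.5 N), for 0.1 s.
At the end, for the whole second after the job is handed in: The cap stands still, open end down (tilt under 0.15 rad), within 30 mm of the middle of the empty tray; the specimen stands still, its z axis up (tilt under 0.1 rad), on the microscope's insert within 14 mm of its centre; both are released (all of step 2 and linear speed of each of cap, specimen below 0.02 m/s and horizontal distance between specimen and insert below 0.014 m and z of specimen in the frame of insert between -0.003 and 0.004 m and angle between specimen's own z axis and vertical below 0.1 rad and contact force between specimen and the fingers below 0.1 N); the robot touches nothing.
It fails at once if the cap falls (faster than 0.5 m/s out of the fingers) (linear speed of cap above 0.5 m/s and contact force between cap and the fingers below 0.1 N).
It fails at once if the specimen falls (faster than 0.5 m/s out of the fingers) (linear speed of specimen above 0.5 m/s and contact force between specimen and the fingers below 0.1 N).
It fails at once if the cap touches the bench (contact force between cap and table above 0.3 N).
It fails at once if the specimen is set down hard (over 70 N on the microscope) (contact force between specimen and microscope above 70 N).
It fails at once if a bystander is moved more than 25 mm (distance of any of spare, bottle, lenscase from where it was at the start of the episode above 0.025 m).
It also fails if it takes over 72 s, if anything falls off the work surface, if the arm or the gripper's body presses on something with over 40 N, if the wrist force passes 120 N, or if a joint passes its speed limit or range.

## Working session

There is one attempt and no reset: what is moved stays moved. The work goes in short steps, Python scripts to look and compute and a tool call to move; the robot and the scene stay as the last step left them, time stands still between calls to the robot, and variables do not carry over. Pictures are saved under pics/ and viewed, at most 10 in all, crops included, and the job is handed in when it is done.

Besides the shell and the picture viewer there is one more tool, called after ">>>" by a JSON object that holds its "name" and its "arguments", one argument or row to a line. servo_tool: Moves the arm, as the interface text tells. Its arguments: {"type":"object","properties":{"moves":{"type":"array","items":{"type":"array"}},"hand":{"type":"number"},"squeeze":{"type":"number"}},"required":["moves"]}

```bash
mkdir -p pics; ls
python3 - <<'E'
from workcell import ctrl
import cv2,numpy as np
s=ctrl.sense();print({k:np.round(v,3).tolist() for k,v in s.items()},ctrl.tcp_to_tips)
for n in("scene","top"):
    cv2.imwrite(f"pics/{n}0.png",ctrl.get_image(n))
    c=ctrl.calibration(n);print(n,np.round(c["camera_matrix"],1).tolist(),np.round(c["world_to_cam"],3).tolist())
    for l in("canister","neck","mouth","cap","cap_top","tray_empty","tray_full","spare","bottle","lenscase","microscope","insert"):
        print(l,[(np.round(d["location"],1).tolist(),round(d["conf"],2)) for d in ctrl.pinpoint(n,l)[:4]])
E
```

```text
pics
{'time_s': 0.0, 'joint_pos': [-71.232, 12.479, 92.529, -0.001, 75.132, -6.428], 'dq': [0.057, 0.038, -0.012, -0.021, -0.054, -0.013], 'joint_torque': [0.0, -39.684, -30.385, -0.0, 0.01, -0.0], 'tool_pos': [265.843, -564.771, 243.94], 'ee_rot': [[0.905, 0.426, -0.001], [0.426, -0.905, 0.002], [0.0, -0.002, -1.0]], 'contact_force': [-0.023, -0.869, -0.744], 'ft_torque': [-0.012, -0.036, -0.012], 'gripper_force': 0.0, 'gripper_width': 85.147} 14.0
scene [[532.3, 0.0, 275.1], [0.0, 532.3, 210.0], [0.0, 0.0, 1.0]] [[-0.703, 0.712, -0.009, 345.804], [0.511, 0.495, -0.703, -215.936], [-0.496, -0.498, -0.711, 1702.292], [0.0, 0.0, 0.0, 1.0]]
canister [([237.1, 261.1], 0.78)]
neck [([214.6, 257.0], 0.9)]
mouth [([201.9, 261.4], 0.8)]
cap [([214.3, 259.8], 0.91)]
cap_top [([181.6, 268.8], 0.8)]
tray_empty [([294.2, 316.8], 0.89), ([335.4, 242.2], 0.83), ([225.7, 388.2], 0.81), ([352.6, 355.2], 0.74)]
tray_full [([256.1, 350.9], 0.89), ([214.5, 258.3], 0.65)]
spare [([258.9, 351.5], 0.54)]
bottle [([178.4, 237.9], 0.87)]
lenscase [([293.2, 200.8], 0.79), ([253.0, 351.4], 0.59)]
microscope [([195.3, 161.9], 0.84)]
insert [([160.7, 156.2], 0.8)]
top [[381.9, 0.0, 285.2], [0.0, 381.9, 214.5], [0.0, 0.0, 1.0]] [[-0.009, -1.0, -0.01, 70.306], [-0.994, 0.01, -0.105, 548.157], [0.105, 0.009, -0.994, 1030.167], [0.0, 0.0, 0.0, 1.0]]
canister [([210.6, 301.9], 0.92)]
neck [([203.9, 304.5], 0.8)]
mouth [([209.4, 305.7], 0.72)]
cap [([205.5, 302.1], 0.74)]
cap_top [([222.2, 313.2], 0.9)]
tray_empty [([132.4, 242.5], 0.91), ([199.7, 225.3], 0.85), ([183.5, 164.3], 0.59), ([312.2, 225.2], 0.57)]
tray_full [([254.1, 227.5], 0.88)]
spare [([248.8, 227.7], 0.71)]
bottle [([256.9, 384.0], 0.97)]
lenscase [([137.6, 294.8], 0.79)]
microscope [([185.5, 410.8], 0.56)]
insert [([173.9, 428.9], 0.96)]
```

```bash
cat > h.py <<'E'
from workcell import ctrl
import numpy as np
from scipy.optimize import least_squares
def proj(n,P):
    c=ctrl.calibration(n);q=c["world_to_cam"][:3,:3]@np.asarray(P).T+c["world_to_cam"][:3,3:]
    q=c["camera_matrix"]@q;return (q[:2]/q[2]).T[:,::-1]   # row,col
def tri(obs,z=None):
    f=lambda p:np.concatenate([(proj(n,[p])[0]-o) for n,o in obs]+([[(p[2]-z)]] if z is not None else []))
    r=least_squares(f,[550,0,50]);return r.x,np.abs(r.fun).max()
E
python3 - <<'E'
from h import *
O=dict(canister=([237.1,261.1],[210.6,301.9],0),neck=([214.6,257],[203.9,304.5],95),mouth=([201.9,261.4],[209.4,305.7],95+27*.848),cap=([214.3,259.8],[205.5,302.1],95),cap_top=([181.6,268.8],[222.2,313.2],95+86*.848),
t1=([294.2,316.8],[132.4,242.5],0),t2=([294.2,316.8],[199.7,225.3],0),tf=([256.1,350.9],[254.1,227.5],0),bottle=([178.4,237.9],[256.9,384],0),lens=([293.2,200.8],[137.6,294.8],0),insert=([160.7,156.2],[173.9,428.9],132),mic=([195.3,161.9],[185.5,410.8],0))
for k,(a,b,z) in O.items():
    print(k,np.round(tri([("scene",a),("top",b)])[0],1),z,"fixz scene",np.round(tri([("scene",a)],z)[0],1),"top",np.round(tri([("top",b)],z)[0],1))
for b in([132.4,242.5],[199.7,225.3],[183.5,164.3],[312.2,225.2]):
    p=tri([("top",b)],0)[0];print(b,np.round(p,1),proj("scene",[p]).round(1))
E
```

```text
canister [561.7  17.3  11. ] 0 fixz scene [555.3   9.7   0. ] top [562.7  17.3  -0. ]
neck [569.   13.4  99. ] 95 fixz scene [566.7  10.2  95. ] top [569.2  13.6  95. ]
mouth [550.9  12.  130.1] 117.896 fixz scene [542.7   2.5 117.9] top [552.   11.8 117.9]
cap [564.7  19.6 101.3] 95 fixz scene [561.   14.5  95. ] top [565.1  19.9  95. ]
cap_top [513.7  -2.  165.9] 167.928 fixz scene [514.    1.5 167.9] top [515.   -3.5 167.9]
t1 [696.2 241.4 114. ] 0 fixz scene [590.7 239.2   0. ] top [794.3 187.5   0. ]
t2 [593.8 238.5   2.5] 0 fixz scene [590.7 239.2   0. ] top [596.4 236.4  -0. ]
tf [442.5 226.6   5.6] 0 fixz scene [439.7 222.9   0. ] top [441.2 229.   -0. ]
bottle [ 430.4 -215.8  -11.5] 0 fixz scene [ 439.8 -207.8    0. ] top [ 429.3 -211.5    0. ]
lens [781.3  32.5  -7.4] 0 fixz scene [785.3  35.2   0. ] top [776.8  35.   -0. ]
insert [ 639.  -301.2  133.1] 132 fixz scene [ 639.6 -306.1  132. ] top [ 637.2 -299.4  132. ]
mic [ 6.381e+02 -3.024e+02 -2.000e-01] 0 fixz scene [ 642.2 -312.     0. ] top [ 631.7 -295.4    0. ]
[132.4, 242.5] [794.3 187.5   0. ] [[333.7 240.6]]
[199.7, 225.3] [596.4 236.4  -0. ] [[294.9 314.4]]
[183.5, 164.3] [645.5 412.9   0. ] [[353.9 359.4]]
[312.2, 225.2] [280.6 234.4  -0. ] [[226.  391.2]]
```

View pics/top0.png

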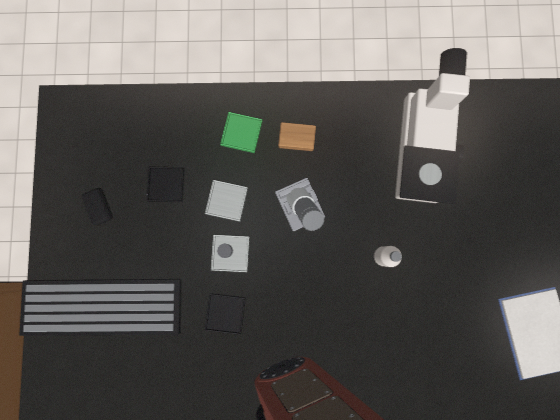

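View pics/scene0.png

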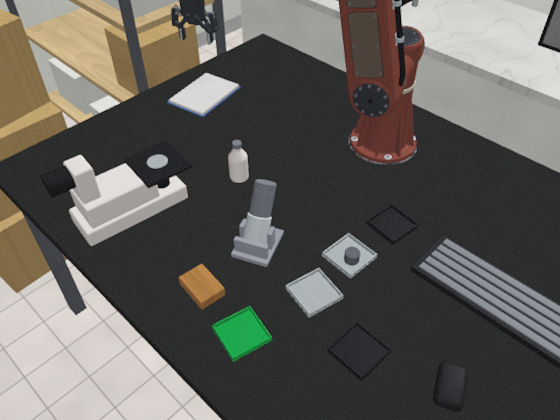

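The tool can only shift and roll, so it stays vertical. I'll unscrew in short strokes with a vertical grip and right the objects by pivoting them between the pads. Next I'll refine the poses with silhouette fits.

```bash
cat >> h.py <<'E'
import cv2
from scipy.optimize import minimize
def cyl(o,u,h,r):
    o=np.array(o,float);u=np.array(u)/np.linalg.norm(u);a=np.cross(u,[.3,.9,.2]);a/=np.linalg.norm(a);b=np.cross(u,a);t=np.linspace(0,2*np.pi,48)
    ring=r*(np.outer(np.cos(t),a)+np.outer(np.sin(t),b));return np.vstack([o+ring,o+h*u+ring])
def sil(n,P,k=4):
    m=np.zeros((420*k,560*k),np.uint8);p=proj(n,P)[:,::-1]
    cv2.fillConvexPoly(m,cv2.convexHull(((p+.5)*k-.5).astype(np.float32)).round().astype(np.int32),1);return cv2.resize(m.astype(np.float32),(560,420),interpolation=cv2.INTER_AREA)
def best(n,l,i=0): return ctrl.masks_of(n,l)[i]["region"].astype(np.float32)
def fit(build,ms,x0,step):
    c=lambda x:sum(np.abs(sil(n,build(x))-m).sum()/m.sum() for n,m in ms)
    x0=np.array(x0,float);S=np.vstack([x0]+[x0+np.eye(len(x0))[i]*step[i] for i in range(len(x0))])
    r=minimize(c,x0,method="Nelder-Mead",options=dict(initial_simplex=S,maxiter=250));return r.x,r.fun
def ax(psi,t=32): t,p=np.radians(t),np.radians(psi);return np.array([-np.sin(t)*np.cos(p),-np.sin(t)*np.sin(p),np.cos(t)])
E
python3 - <<'E'
from h import *
M={n:ctrl.masks_of(n,"cap") for n in("scene","top")}
for n in M: print(n,[(d["conf"],d["region"].sum(),d["location"]) for d in M[n]])
ms=[(n,M[n][0]["region"].astype(np.float32)) for n in M]
B=lambda x:cyl([x[0],x[1],95],ax(x[2]),86,27)
for s in(ms,ms[:1],ms[1:]):
    x,f=fit(B,s,[566,14,18],[6,6,10]);print(x.round(1),round(f,3),"top",(np.r_[x[:2],95]+86*ax(x[2])).round(1))
T={n:ctrl.masks_of(n,"insert") for n in("scene","top")}
for n in T: print(n,[(round(d["conf"],2),d["region"].sum(),d["location"]) for d in T[n]])
E
```

```text
scene [(0.75, np.int64(786), [200.2, 265.1])]
top [(0.59, np.int64(662), [215.3, 309.0]), (0.22, np.int64(7670), [138.0, 436.7])]
[561.6  15.4  24.1] 0.106 top [520.   -3.2 167.9]
[562.2  15.   22.9] 0.05 top [520.2  -2.7 167.9]
[561.4  13.9  23. ] 0.047 top [519.5  -3.8 167.9]
scene [(0.93, np.int64(8398), [186.6, 119.4])]
top [(0.96, np.int64(7787), [136.0, 436.6])]
```

>>> {"name": "servo_tool", "arguments": {
  "moves": [
    [[1,-0.83,0],0],
    [[1,-0.83,0],0],
    [[1,-0.83,0],0],
    [[1,-0.83,0],0],
    [[1,-0.83,0],0],
    [[1,-0.83,0],0],
    [[1,-0.83,0],0],
    [[1,-0.83,0],0]
  ],
  "hand": 1,
  "squeeze": 25
}}

```text
time_s: 2.17
tool_pos: [398.9, -281.4, 245.6]
ee_rot: [[0.905, 0.425, 0.001], [0.425, -0.905, -0.001], [0.0, 0.001, -1.0]]
contact_force: [1.0, 0.6, -0.7]
gripper_width: 85.5
gripper_force: 0.0
```

>>> {"name": "servo_tool", "arguments": {
  "moves": [
    [[1,-0.83,0],0],
    [[1,-0.83,0],0],
    [[1,-0.83,0],0],
    [[1,-0.83,0],0],
    [[1,-0.83,0],0],
    [[1,-0.83,0],0],
    [[1,-0.83,0],0],
    [[0,0,0],0]
  ]
}}

```text
time_s: 2.83
tool_pos: [516.3, -30.2, 245.8]
ee_rot: [[0.902, 0.432, 0.003], [0.432, -0.902, 0.003], [0.004, -0.002, -1.0]]
contact_force: [-0.6, -0.9, -0.2]
gripper_width: 85.5
gripper_force: 0.0
```

Run:
```python
from h import *
im=ctrl.get_image("wrist");cv2.imwrite("pics/w1.png",im)
r=ctrl.masks_of("wrist","cap");print([(round(d["conf"],2),d["region"].sum(),d["location"]) for d in r])
p=ctrl.pinpoint("wrist","cap_top");print(p, "expect",proj("wrist",[[520,-3,168],[561.6,14.8,95]]))
c=ctrl.calibration("wrist")["world_to_cam"];print((-c[:3,:3].T@c[:3,3]).round(),c[2,:3].round(2))
if r:
    B=lambda x:cyl([x[0],x[1],95],ax(x[2]),86,27)
    print(fit(B,[("wrist",r[0]["region"].astype(np.float32))],[561.6,14.8,23],[4,4,6]))
```

```text
[(0.61, np.int64(8286), [168.6, 246.8])]
[{'location': [201.4, 242.2], 'conf': 0.81}] expect [[199.47741455 237.21318039]
 [124.92899413 247.4735593 ]]
[585.  -2. 374.] [-0.27 -0.13 -0.95]
(array([561.73009596,  11.33926407,  23.59682636]), np.float64(0.026731837540864944))
```

View pics/w1.png

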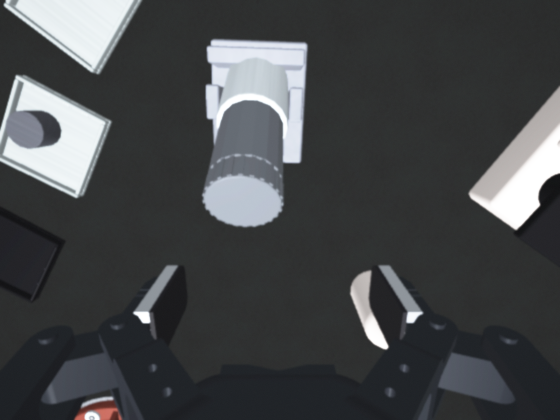

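>>> {"name": "servo_tool", "arguments": {
  "moves": [
    [[0.72,-0.69,0],0],
    [[0,0,0],1],
    [[0,0,0],1],
    [[0,0,0.5],1],
    [[0,0,1],1],
    [[0,0,1],1],
    [[0,0,0.67],1],
    [[0,0,0],0],
    [[0,0,0],0]
  ]
}}

```text
time_s: 3.73
tool_pos: [523.6, -9.4, 149.1]
ee_rot: [[0.987, -0.159, -0.003], [-0.159, -0.987, 0.0], [-0.003, 0.0, -1.0]]
contact_force: [0.0, -0.5, 0.2]
gripper_width: 85.5
gripper_force: 0.0
```

>>> {"name": "servo_tool", "arguments": {
  "moves": [
    [[0,0,0],0],
    [[0,0,0],0],
    [[0,0,0],0],
    [[0,0,0],0],
    [[0,0,0],0]
  ],
  "hand": 0,
  "squeeze": 25
}}

```text
time_s: 4.15
tool_pos: [526.9, -0.7, 156.7]
ee_rot: [[0.987, -0.159, 0.004], [-0.159, -0.987, 0.017], [0.002, -0.017, -1.0]]
contact_force: [-7.7, 21.0, 18.7]
gripper_width: 59.2
gripper_force: 25.4
```

>>> {"name": "servo_tool", "arguments": {
  "moves": [
    [[0,0,0],-1],
    [[0,0,0],-1],
    [[0,0,0],-1],
    [[0,0,0],-1],
    [[0,0,0],-1],
    [[0,0,0],-1],
    [[0,0,0],-1],
    [[0,0,0],-1],
    [[0,0,0],-1],
    [[0,0,0],-1],
    [[0,0,0],-1],
    [[0,0,0],0]
  ]
}}

```text
time_s: 5.15
tool_pos: [533.7, -0.9, 156.6]
ee_rot: [[0.591, 0.807, 0.024], [0.806, -0.591, 0.016], [0.027, 0.01, -1.0]]
contact_force: [6.7, 26.0, 2.6]
gripper_width: 53.5
gripper_force: 89.1
```

Run:
```python
from h import *
cv2.imwrite("pics/w2.png",ctrl.get_image("wrist"))
```

```text
(no output)
```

View pics/w2.png

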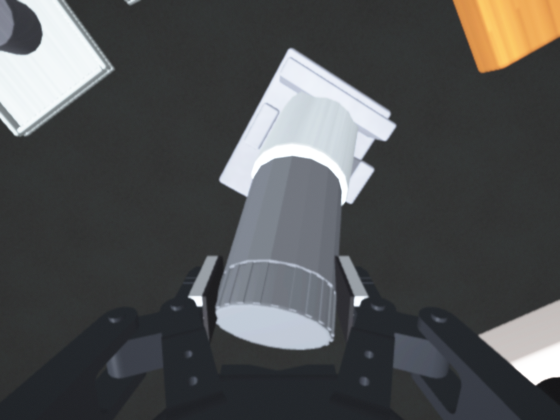

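```bash
cat > rise.py <<'E'
from h import *
ctrl.get_image("wrist")
m=ctrl.masks_of("wrist","cap")[0]["region"].astype(np.float32)
B=lambda x:cyl(np.array([561.7,12,95])+x[0]*ax(23.5)+np.array([x[1],x[2],0]),ax(23.5),86,27)
print("masks fit s,dx,dy",fit(B,[("wrist",m)],[2,0,0],[5,3,3]))
B=lambda x:cyl(np.array([561.7,12,95])+x[0]*ax(23.5),ax(23.5),86,27)
print("s only",fit(B,[("wrist",m)],[2],[5]))
E
python3 rise.py
```

```text
masks fit s,dx,dy (array([-0.10932064,  2.60899604,  0.15802503]), np.float64(0.09969143569469452))
s only (array([-1.89160156]), np.float64(0.12105939537286758))
```

>>> {"name": "servo_tool", "arguments": {
  "moves": [
    [[0,0,0],0],
    [[0,0,0],0],
    [[0,0,0],1],
    [[0,0,0],1],
    [[0,0,0],1],
    [[0,0,0],1],
    [[0,0,0],1],
    [[0,0,0],1],
    [[0,0,0],1],
    [[0,0,0],1],
    [[0,0,0],1],
    [[0,0,0],1]
  ],
  "hand": 0.95
}}

```text
time_s: 6.3
tool_pos: [526.1, -9.3, 152.1]
ee_rot: [[0.998, -0.065, 0.003], [-0.065, -0.998, -0.001], [0.003, 0.001, -1.0]]
contact_force: [-0.1, 0.5, 0.5]
gripper_width: 81.5
gripper_force: 0.0
```

>>> {"name": "servo_tool", "arguments": {
  "moves": [
    [[0,0,0],1],
    [[0,0,0],0]
  ]
}}

```text
time_s: 6.47
tool_pos: [526.0, -9.2, 151.9]
ee_rot: [[0.987, -0.161, 0.003], [-0.161, -0.987, -0.001], [0.003, 0.001, -1.0]]
contact_force: [-0.6, 0.4, 0.4]
gripper_width: 81.4
gripper_force: 0.0
```

```bash
python3 rise.py
```

```text
masks fit s,dx,dy (array([-0.42855238,  0.1158614 ,  2.65879625]), np.float64(0.07440461963415146))
s only (array([-1.10546875]), np.float64(0.10507024824619293))
```

>>> {"name": "servo_tool", "arguments": {
  "moves": [
    [[0,-0.22,0],0],
    [[0,0,0],0]
  ]
}}

```text
time_s: 6.73
tool_pos: [526.4, -1.0, 150.7]
ee_rot: [[0.987, -0.158, 0.001], [-0.158, -0.987, 0.0], [0.001, -0.001, -1.0]]
contact_force: [0.6, -0.2, -1.1]
gripper_width: 81.1
gripper_force: 0.0
```

>>> {"name": "servo_tool", "arguments": {
  "moves": [
    [[0,0,0],0],
    [[0,0,0],0],
    [[0,0,0],0],
    [[0,0,0],0]
  ],
  "hand": 0,
  "squeeze": 30
}}

```text
time_s: 7.07
tool_pos: [526.1, -1.6, 151.1]
ee_rot: [[0.987, -0.159, -0.0], [-0.159, -0.987, -0.0], [-0.0, 0.0, -1.0]]
contact_force: [-1.9, -0.9, 5.1]
gripper_width: 61.8
gripper_force: 29.8
```

>>> {"name": "servo_tool", "arguments": {
  "moves": [
    [[0,0,0],-1],
    [[0,0,0],-1],
    [[0,0,0],-1],
    [[0,0,0],-1],
    [[0,0,0],-1],
    [[0,0,0],0]
  ]
}}

```text
time_s: 7.57
tool_pos: [526.2, -1.5, 151.6]
ee_rot: [[0.942, 0.337, -0.0], [0.337, -0.942, 0.001], [0.0, -0.001, -1.0]]
contact_force: [-4.0, 0.5, 7.8]
gripper_width: 54.2
gripper_force: 29.9
```

```bash
python3 - <<'E'
from h import *
s=ctrl.sense();print(s["ft_torque"].round(2),s["contact_force"].round(1),s["joint_torque"].round(1))
E
python3 rise.py
```

```text
[0.36 0.72 0.27] [-4.   0.5  7.8] [ -0.7 -28.7 -26.1  -0.1  -1.2  -0.1]
masks fit s,dx,dy (array([-0.67447661,  0.18600795,  2.71058403]), np.float64(0.03208553045988083))
s only (array([-2.11132812]), np.float64(0.10149639844894409))
```

>>> {"name": "servo_tool", "arguments": {
  "moves": [
    [[0,0,0],-1],
    [[0,0,0],-1],
    [[0,0,0],-1],
    [[0,0,0],-1],
    [[0,0,0],-1],
    [[0,0,0],-1],
    [[0,0,0],0]
  ]
}}

```text
time_s: 8.25
tool_pos: [534.2, -8.1, 156.3]
ee_rot: [[0.588, 0.809, 0.02], [0.809, -0.587, -0.014], [0.001, 0.024, -1.0]]
contact_force: [5.1, -13.4, 10.2]
gripper_width: 53.1
gripper_force: 54.2
```

```bash
python3 - <<'E'
from h import *
s=ctrl.sense();print(s["ft_torque"].round(2),s["contact_force"].round(1),s["joint_torque"].round(1))
E
python3 rise.py
```

```text
[-2.88 -1.46 -0.61] [  5.1 -13.4  10.2] [  7.5 -25.4 -18.3   3.4   2.6  -1. ]
masks fit s,dx,dy (array([ 1.00172179,  4.42313658, -2.69310261]), np.float64(0.17943178117275238))
s only (array([-0.50732422]), np.float64(0.2314266413450241))
```

>>> {"name": "servo_tool", "arguments": {
  "moves": [
    [[0,0,0],0],
    [[0,0,0],0],
    [[0,0,0],1],
    [[0,0,0],1],
    [[0,0,0],1],
    [[0,0,0],1],
    [[0,0,0],1],
    [[0,0,0],0.3],
    [[0,0,0],0],
    [[0,0,0],0]
  ],
  "hand": 0.75
}}

```text
time_s: 9.18
tool_pos: [530.3, -3.0, 152.2]
ee_rot: [[0.916, 0.4, 0.01], [0.4, -0.917, -0.004], [0.008, 0.008, -1.0]]
contact_force: [6.4, -4.3, 1.9]
gripper_width: 64.0
gripper_force: 3.4
```

```bash
python3 rise.py
```

```text
masks fit s,dx,dy (array([ 1.53987637,  1.70368799, -0.42545105]), np.float64(0.12955045700073242))
s only (array([0.39355469]), np.float64(0.1357862651348114))
```

Run:
```python
from h import *
im=ctrl.get_image("wrist");s=ctrl.sense();print(s["tool_pos"],s["contact_force"],s["ft_torque"],s["gripper_force"])
u=ax(23.5);P=cyl(np.array([561.7,12.3,95]),u,86,27)
for p in proj("wrist",P): cv2.circle(im,(int(p[1]),int(p[0])),1,(0,0,255),-1)
cv2.imwrite("pics/w3.png",im)
```

```text
[530.28374587  -2.99176096 152.2532414 ] [ 7.15721062 -4.48246875  2.18108468] [-0.68370334 -1.09517889  0.22344227] 3.4103617072105408
```

View pics/w3.png

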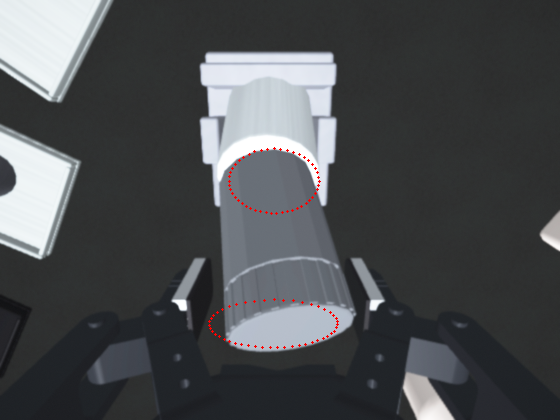

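>>> {"name": "servo_tool", "arguments": {
  "moves": [
    [[0,0,0],0],
    [[0,0,0],0],
    [[0,0,0],0],
    [[0,0,0],0]
  ],
  "hand": 1
}}

```text
time_s: 9.67
tool_pos: [524.8, -1.0, 149.0]
ee_rot: [[0.917, 0.399, -0.003], [0.399, -0.917, 0.001], [-0.002, -0.002, -1.0]]
contact_force: [-0.1, 0.4, -0.8]
gripper_width: 85.3
gripper_force: 0.0
```

```bash
cat > tilt.py <<'E'
from h import *
ctrl.get_image("wrist");s=ctrl.sense();print("tool",s["tool_pos"].round(1),"F",s["contact_force"].round(1))
m=ctrl.masks_of("wrist","cap")[0]["region"].astype(np.float32)
n=np.array([-.399,.917,0]);e=np.array([.917,.399,0]);u0=ax(23.5);k=np.cross(u0,n)
def B(x):
    u=u0+np.radians(x[1])*n-np.radians(x[2])*k
    return cyl(np.array([561.7,12.3,95])+x[0]*u0,u,86,27)
x,f=fit(B,[("wrist",m)],[2,0,0],[3,4,4]);print("rise, tilt to left deg, tilt deg in lean plane",x.round(2),round(f,3))
E
python3 tilt.py
```

```text
tool [525.   -1.1 149.2] F [-0.2 -0.9 -0.1]
rise, tilt to left deg, tilt deg in lean plane [ 0.46 -6.14  4.19] 0.074
```

>>> {"name": "servo_tool", "arguments": {
  "moves": [
    [[0.03,0.12,0],0],
    [[0,0,0],1],
    [[0,0,0],1],
    [[0,0,0],1],
    [[0,0,0],1],
    [[0,0,0],1],
    [[0,0,0],1],
    [[0,0,0],1],
    [[0,0,0],1],
    [[0,0,0],1],
    [[0,0,0],0]
  ]
}}

```text
time_s: 10.68
tool_pos: [528.3, -4.6, 150.1]
ee_rot: [[0.881, -0.472, -0.0], [-0.472, -0.881, 0.0], [-0.0, 0.0, -1.0]]
contact_force: [-0.4, -0.3, 0.3]
gripper_width: 85.0
gripper_force: 0.0
```

>>> {"name": "servo_tool", "arguments": {
  "moves": [
    [[0,0,0],0],
    [[0,0,0],0],
    [[0,0,0],0],
    [[0,0,0],0]
  ],
  "hand": 0,
  "squeeze": 30
}}

```text
time_s: 11.02
tool_pos: [529.0, -4.3, 151.4]
ee_rot: [[0.883, -0.469, 0.002], [-0.469, -0.883, 0.001], [0.001, -0.001, -1.0]]
contact_force: [-1.1, 1.3, 4.7]
gripper_width: 67.1
gripper_force: 30.3
```

>>> {"name": "servo_tool", "arguments": {
  "moves": [
    [[0,0,0],-1],
    [[0,0,0],-1],
    [[0,0,0],-1],
    [[0,0,0],-1],
    [[0,0,0],-1],
    [[0,0,0],-1],
    [[0,0,0],-1],
    [[0,0,0],-1],
    [[0,0,0],-1],
    [[0,0,0],-1],
    [[0,0,0],0]
  ]
}}

```text
time_s: 11.93
tool_pos: [532.4, -7.9, 155.5]
ee_rot: [[0.87, 0.493, 0.009], [0.493, -0.87, -0.007], [0.004, 0.011, -1.0]]
contact_force: [-2.7, -7.0, 15.9]
gripper_width: 56.0
gripper_force: 28.8
```

```bash
python3 tilt.py
python3 - <<'E'
from h import *
im=ctrl.get_image("wrist")
u=ax(23.5);P=cyl(np.array([561.7,12.3,95]),u,86,27)
for p in proj("wrist",P): cv2.circle(im,(int(p[1]),int(p[0])),1,(0,0,255),-1)
cv2.imwrite("pics/w4.png",im)
E
```

```text
tool [532.3  -7.9 155.4] F [-3.  -7.1 15.3]
rise, tilt to left deg, tilt deg in lean plane [ 2.13 -4.63 11.15] 0.073
```

View pics/w4.png

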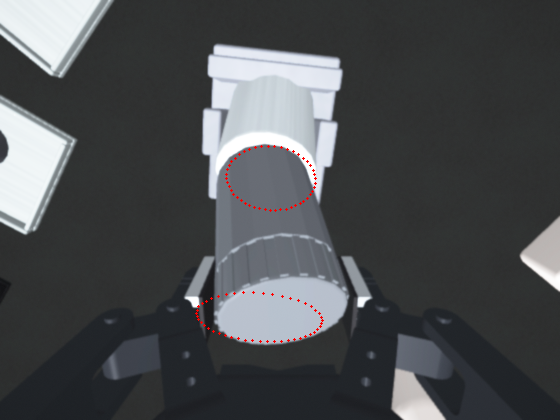

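>>> {"name": "servo_tool", "arguments": {
  "moves": [
    [[0,0,-0.1],0],
    [[0,0,0],0],
    [[0,0,0],1],
    [[0,0,0],1],
    [[0,0,0],1],
    [[0,0,0],1],
    [[0,0,0],1],
    [[0,0,0],1],
    [[0,0,0],1],
    [[0,0,0],1],
    [[0,0,0],1],
    [[0,0,0],1]
  ],
  "hand": 1
}}

```text
time_s: 13.08
tool_pos: [527.3, -4.1, 151.8]
ee_rot: [[0.88, -0.474, -0.002], [-0.474, -0.88, 0.001], [-0.002, 0.001, -1.0]]
contact_force: [-0.2, 0.1, 0.7]
gripper_width: 85.4
gripper_force: 0.0
```

>>> {"name": "servo_tool", "arguments": {
  "moves": [
    [[0,0,0],0],
    [[0,0,0],0],
    [[0,0,0],0],
    [[0,0,0],-1],
    [[0,0,0],-1],
    [[0,0,0],-1],
    [[0,0,0],-1],
    [[0,0,0],-1],
    [[0,0,0],-1],
    [[0,0,0],-1],
    [[0,0,0],-1],
    [[0,0,0],-1]
  ],
  "hand": 0
}}

```text
time_s: 14.08
tool_pos: [531.1, -5.1, 156.6]
ee_rot: [[0.915, 0.404, 0.007], [0.404, -0.915, -0.001], [0.006, 0.004, -1.0]]
contact_force: [-0.7, -2.5, 7.9]
gripper_width: 55.3
gripper_force: 29.3
```

>>> {"name": "servo_tool", "arguments": {
  "moves": [
    [[0,0,0],0],
    [[0,0,0],0],
    [[0,0,0],1],
    [[0,0,0],1],
    [[0,0,0],1],
    [[0,0,0],1],
    [[0,0,0],1],
    [[0,0,0],1],
    [[0,0,0],1],
    [[0,0,0],1],
    [[0,0,0],1]
  ],
  "hand": 1
}}

```text
time_s: 15.0
tool_pos: [527.2, -4.2, 151.8]
ee_rot: [[0.88, -0.475, -0.003], [-0.475, -0.88, 0.0], [-0.003, 0.001, -1.0]]
contact_force: [-0.2, 0.1, -0.6]
gripper_width: 85.3
gripper_force: 0.0
```

```bash
python3 tilt.py;  python3 - <<'E'
from h import *
im=ctrl.get_image("wrist")
cv2.imwrite("pics/w5.png",im)
E
```

```text
tool [527.2  -4.2 151.8] F [ 0.6 -0.2  0.1]
rise, tilt to left deg, tilt deg in lean plane [ 4.72 -2.88 13.62] 0.061
```

```bash
cat > mont.py <<'E'
from h import *
import sys
a=ctrl.get_image("scene");b=ctrl.get_image("top");w=ctrl.get_image("wrist")
r0,c0,r1,c1=map(int,sys.argv[2:6])
A=cv2.resize(a[r0:r0+100,c0:c0+100],(400,400),interpolation=cv2.INTER_CUBIC);B=cv2.resize(b[r1:r1+100,c1:c1+100],(400,200)[:1]+(400,),interpolation=cv2.INTER_CUBIC)
W=cv2.resize(w,(267,200))
m=np.zeros((600,800,3),np.uint8);m[:400,:400]=A;m[:400,400:]=B;m[400:,:267]=W;cv2.imwrite(sys.argv[1],m)
E
python3 mont.py pics/m1.png 150 210 160 260
```

```text
(no output)
```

View pics/m1.png

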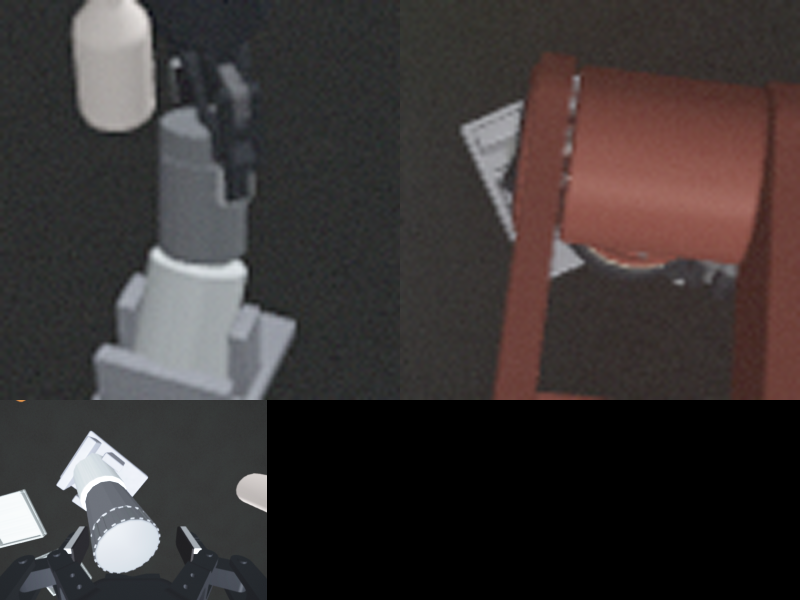

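>>> {"name": "servo_tool", "arguments": {
  "moves": [
    [[0.15,-0.14,-0.2],0],
    [[0.15,-0.14,-0.2],0],
    [[0,0,0],0]
  ]
}}

```text
time_s: 15.55
tool_pos: [543.0, -1.3, 167.6]
ee_rot: [[0.883, -0.47, 0.005], [-0.47, -0.883, -0.0], [0.005, -0.002, -1.0]]
contact_force: [0.2, 0.0, 0.4]
gripper_width: 85.4
gripper_force: 0.0
```

>>> {"name": "servo_tool", "arguments": {
  "moves": [
    [[0,0,0],0],
    [[0,0,0],0],
    [[0,0,0],0],
    [[0,0,0],-1],
    [[0,0,0],-1],
    [[0,0,0],-1],
    [[0,0,0],-1],
    [[0,0,0],-1],
    [[0,0,0],-1],
    [[0,0,0],-1],
    [[0,0,0],-1],
    [[0,0,0],-1]
  ],
  "hand": 0
}}

```text
time_s: 16.55
tool_pos: [542.3, 1.7, 167.5]
ee_rot: [[0.917, 0.399, 0.005], [0.399, -0.917, 0.008], [0.008, -0.005, -1.0]]
contact_force: [1.9, 9.6, 5.7]
gripper_width: 54.2
gripper_force: 30.5
```

>>> {"name": "servo_tool", "arguments": {
  "moves": [
    [[0,0,0],-1],
    [[0,0,0],-1],
    [[0,0,0],-1],
    [[0,0,0],0]
  ]
}}

```text
time_s: 16.88
tool_pos: [540.8, 0.7, 166.0]
ee_rot: [[0.757, 0.654, 0.002], [0.654, -0.757, 0.004], [0.004, -0.002, -1.0]]
contact_force: [-0.5, 4.8, 0.9]
gripper_width: 52.9
gripper_force: 32.7
```

```bash
python3 tilt.py
```

```text
tool [5.405e+02 5.000e-01 1.656e+02] F [0.4 4.5 1.5]
rise, tilt to left deg, tilt deg in lean plane [ 4.67 -2.72 12.81] 0.051
```

```bash
cat > snap.py <<'E'
from h import *
import sys
im=ctrl.get_image("wrist");m=ctrl.masks_of("wrist","cap")[0]["region"];np.savez(sys.argv[1],im=im,m=m)
E
cat > flow.py <<'E'
from h import *
import sys
a,b=np.load(sys.argv[1]+".npz"),np.load(sys.argv[2]+".npz")
ga,gb=[cv2.cvtColor(x["im"],cv2.COLOR_BGR2GRAY) for x in(a,b)]
mask=(a["m"]&b["m"]).astype(np.uint8);rr=np.where(mask.any(1))[0];mid=int(rr.min()+.55*(rr.max()-rr.min()))
mask[:mid]=0
p=cv2.goodFeaturesToTrack(ga,60,.02,5,mask=cv2.erode(mask,np.ones((5,5)))) 
q,st,e=cv2.calcOpticalFlowPyrLK(ga,gb,p,None,winSize=(15,15));d=(q-p)[:,0][st[:,0]==1]
print("cap flow median",np.median(d,0).round(2),"IQR",np.percentile(d,[25,75],axis=0).round(2).tolist(),len(d))
mk=255*(~(a["m"])).astype(np.uint8);mk[240:]=0
p=cv2.goodFeaturesToTrack(ga,60,.05,8,mask=mk);q,st,e=cv2.calcOpticalFlowPyrLK(ga,gb,p,None);d=(q-p)[:,0][st[:,0]==1];print("background",np.median(d,0).round(2),len(d))
E
python3 snap.py a
```

```text
(no output)
```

>>> {"name": "servo_tool", "arguments": {
  "moves": [
    [[0,0,0],-0.5],
    [[0,0,0],0]
  ]
}}

```text
time_s: 17.25
tool_pos: [540.1, -0.8, 164.8]
ee_rot: [[0.726, 0.688, -0.0], [0.688, -0.726, 0.001], [0.001, -0.001, -1.0]]
contact_force: [0.9, 5.6, 0.0]
gripper_width: 52.9
gripper_force: 33.2
```

```bash
python3 snap.py b; python3 flow.py a b
```

```text
cap flow median [0.57 1.32] IQR [[0.37, 0.69], [0.96, 1.72]] 19
background [ 1.46 -2.75] 34
```

>>> {"name": "servo_tool", "arguments": {
  "moves": [
    [[0,0,0],-1],
    [[0,0,0],-1],
    [[0,0,0],-1],
    [[0,0,0],-1],
    [[0,0,0],-1],
    [[0,0,0],0]
  ]
}}

```text
time_s: 17.85
tool_pos: [542.0, 0.5, 164.6]
ee_rot: [[0.305, 0.952, 0.005], [0.952, -0.305, 0.004], [0.005, 0.004, -1.0]]
contact_force: [4.2, 8.0, -5.4]
gripper_width: 52.8
gripper_force: 51.5
```

```bash
python3 snap.py c; python3 tilt.py
```

```text
tool [5.419e+02 3.000e-01 1.647e+02] F [ 3.9  7.6 -3.5]
rise, tilt to left deg, tilt deg in lean plane [ 4.09 -9.59  8.94] 0.064
```

>>> {"name": "servo_tool", "arguments": {
  "moves": [
    [[0,0,0],-1],
    [[0,0,0],0]
  ]
}}

```text
time_s: 18.22
tool_pos: [542.6, 0.8, 165.6]
ee_rot: [[0.211, 0.977, 0.007], [0.977, -0.211, 0.005], [0.007, 0.006, -1.0]]
contact_force: [3.3, 9.6, -2.1]
gripper_width: 53.4
gripper_force: 55.6
```

```bash
python3 snap.py d; python3 flow.py c d
```

```text
cap flow median [0.13 0.37] IQR [[-0.07, -0.91], [0.37, 1.25]] 22
background [1.89 5.93] 26
```

>>> {"name": "servo_tool", "arguments": {
  "moves": [
    [[0,0,0],-1],
    [[0,0,0],-1],
    [[0,0,0],-1],
    [[0,0,0],-1],
    [[0,0,0],-1],
    [[0,0,0],-1],
    [[0,0,0],0]
  ]
}}

```text
time_s: 18.9
tool_pos: [535.2, 9.3, 164.5]
ee_rot: [[-0.377, 0.926, -0.012], [0.926, 0.377, 0.024], [0.026, -0.003, -1.0]]
contact_force: [-12.4, 28.6, 11.9]
gripper_width: 52.8
gripper_force: 35.5
```

```bash
python3 snap.py c; python3 tilt.py
```

```text
tool [535.2   9.4 164.5] F [-12.5  30.6  10.3]
rise, tilt to left deg, tilt deg in lean plane [-114.67   11.1    10.88] 0.506
```

>>> {"name": "servo_tool", "arguments": {
  "moves": [
    [[0,0,0],-1],
    [[0,0,0],0]
  ]
}}

```text
time_s: 19.27
tool_pos: [532.1, 10.4, 164.4]
ee_rot: [[-0.468, 0.884, -0.021], [0.883, 0.468, 0.025], [0.032, -0.007, -0.999]]
contact_force: [-19.7, 32.9, 17.7]
gripper_width: 50.8
gripper_force: 36.3
```

```bash
python3 snap.py d; python3 flow.py c d
```

```text
cap flow median [-8.28 -2.07] IQR [[-11.49, -3.21], [-0.36, 3.97]] 20
background [ 5.57 20.05] 14
```

>>> {"name": "servo_tool", "arguments": {
  "moves": [
    [[0,0,0],0],
    [[0,0,0],0],
    [[0,0,0],0],
    [[0,0,0],0],
    [[0,0,0],-1],
    [[0,0,0],-1],
    [[0,0,0],-1],
    [[0,0,0],-1],
    [[0,0,0],-1],
    [[0,0,0],0]
  ],
  "hand": 1
}}

```text
time_s: 20.2
tool_pos: [540.8, -2.6, 165.5]
ee_rot: [[-0.836, 0.549, 0.001], [0.549, 0.836, -0.001], [-0.001, -0.001, -1.0]]
contact_force: [0.6, 0.1, 0.1]
gripper_width: 85.2
gripper_force: 0.0
```

```bash
python3 tilt.py; python3 mont.py pics/m2.png 150 210 160 260
```

```text
tool [540.7  -2.4 165.5] F [0.8 0.7 0. ]
rise, tilt to left deg, tilt deg in lean plane [ 3.86 -7.16  6.83] 0.07
```

View pics/m2.png

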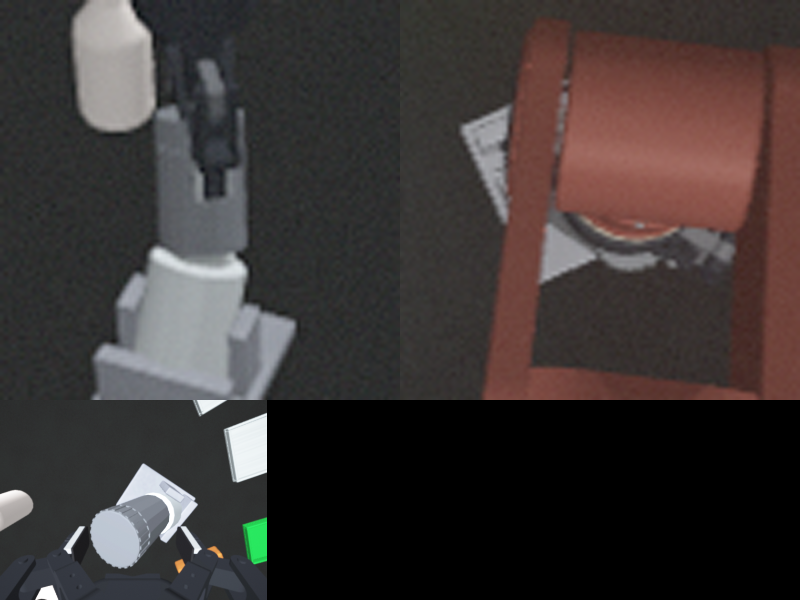

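>>> {"name": "servo_tool", "arguments": {
  "moves": [
    [[0,-0.2,0.1],0],
    [[0,0,0],0]
  ]
}}

```text
time_s: 20.62
tool_pos: [536.1, -7.0, 161.5]
ee_rot: [[-0.835, 0.55, -0.002], [0.55, 0.835, -0.0], [0.001, -0.001, -1.0]]
contact_force: [0.3, 0.3, -0.6]
gripper_width: 85.5
gripper_force: 0.0
```

>>> {"name": "servo_tool", "arguments": {
  "moves": [
    [[0,0,0],0],
    [[0,0,0],0],
    [[0,0,0],0],
    [[0,0,0],0],
    [[0,0,0],-1],
    [[0,0,0],-1],
    [[0,0,0],-1],
    [[0,0,0],-1],
    [[0,0,0],-1],
    [[0,0,0],-1],
    [[0,0,0],-1],
    [[0,0,0],0]
  ],
  "hand": 0
}}

```text
time_s: 21.62
tool_pos: [540.5, -5.9, 165.9]
ee_rot: [[-0.993, -0.12, 0.009], [-0.12, 0.993, 0.001], [-0.009, 0.0, -1.0]]
contact_force: [1.1, 1.8, 10.2]
gripper_width: 58.7
gripper_force: 29.6
```

```bash
python3 snap.py c; python3 tilt.py; python3 -c "
from h import *;print(ctrl.sense()['joint_pos'].round(1))"
```

```text
tool [540.3  -5.8 165.9] F [ 0.6  1.6 10.3]
rise, tilt to left deg, tilt deg in lean plane [ 7.75 -5.96 10.15] 0.041
[-8.100e+00  6.700e+00  1.081e+02  1.000e-01  6.480e+01 -1.049e+02]
```

>>> {"name": "servo_tool", "arguments": {
  "moves": [
    [[0,0,0],-1],
    [[0,0,0],0]
  ]
}}

```text
time_s: 21.98
tool_pos: [540.1, -5.4, 165.5]
ee_rot: [[-0.976, -0.219, 0.008], [-0.219, 0.976, 0.002], [-0.008, 0.0, -1.0]]
contact_force: [0.6, 3.1, 9.1]
gripper_width: 58.3
gripper_force: 29.2
```

```bash
python3 snap.py d; python3 flow.py c d
```

```text
cap flow median [ 0.77 -0.44] IQR [[0.31, -1.54], [1.23, 0.66]] 2
background [-2.29 20.59] 30
```

>>> {"name": "servo_tool", "arguments": {
  "moves": [
    [[0,0,0],-1],
    [[0,0,0],-1],
    [[0,0,0],-1],
    [[0,0,0],-1],
    [[0,0,0],-1],
    [[0,0,0],0]
  ]
}}

```text
time_s: 22.58
tool_pos: [540.1, -3.0, 165.4]
ee_rot: [[-0.752, -0.659, 0.008], [-0.659, 0.752, 0.007], [-0.011, 0.0, -1.0]]
contact_force: [1.0, 9.1, 8.2]
gripper_width: 53.6
gripper_force: 30.4
```

>>> {"name": "servo_tool", "arguments": {
  "moves": [
    [[0,0,0],0],
    [[0,0,0],0],
    [[0,0,0],1],
    [[0,0,0],1],
    [[0,0,0],1],
    [[0,0,0],1],
    [[0,0,0],1],
    [[0,0,0],1],
    [[0,0,0],1],
    [[0,0,0],1],
    [[0,0,0],1],
    [[0,0,0],1]
  ],
  "hand": 1
}}

```text
time_s: 23.58
tool_pos: [536.3, -6.7, 161.4]
ee_rot: [[-0.959, 0.283, -0.002], [0.283, 0.959, -0.0], [0.001, -0.001, -1.0]]
contact_force: [1.0, -0.2, -0.6]
gripper_width: 85.4
gripper_force: 0.0
```

>>> {"name": "servo_tool", "arguments": {
  "moves": [
    [[0,0,0],1],
    [[0,0,0],1],
    [[0,0,0],1],
    [[0,0,0],0]
  ]
}}

```text
time_s: 23.92
tool_pos: [536.3, -6.6, 161.4]
ee_rot: [[-0.834, 0.551, -0.001], [0.551, 0.834, -0.0], [0.001, -0.001, -1.0]]
contact_force: [-0.5, -0.7, 0.0]
gripper_width: 85.4
gripper_force: 0.0
```

```bash
cat >> tilt.py <<'E'
R=lambda s:(np.array([561.7,12.3,95])+x[0]*u0+s*(u0+np.radians(x[1])*n-np.radians(x[2])*k)/np.linalg.norm(u0+np.radians(x[1])*n-np.radians(x[2])*k)).round(1)
print("axis at s=72",R(72),"top",R(86),"shift in tool axes to s=72,TCP 5 lower:",((R(72)-[0,0,5]-s["tool_pos"])@s["ee_rot"]).round(1))
E
python3 tilt.py
```

```text
tool [536.4  -6.6 161.5] F [-0.   0.3  0.2]
rise, tilt to left deg, tilt deg in lean plane [ 9.28  0.52 12.23] 0.053
axis at s=72 [534.4   1.1 170.5] top [530.   -0.7 183.7] shift in tool axes to s=72,TCP 5 lower: [ 5.9  5.3 -4. ]
```

>>> {"name": "servo_tool", "arguments": {
  "moves": [
    [[0.06,0.14,-0.08],0],
    [[0.06,0.14,-0.08],0],
    [[0,0,0],0]
  ]
}}

```text
time_s: 24.27
tool_pos: [539.1, 3.4, 167.7]
ee_rot: [[-0.836, 0.548, 0.001], [0.548, 0.836, 0.0], [-0.001, 0.001, -1.0]]
contact_force: [-0.4, 0.4, 0.3]
gripper_width: 85.4
gripper_force: 0.0
```

>>> {"name": "servo_tool", "arguments": {
  "moves": [
    [[0,0,0],0],
    [[0,0,0],0],
    [[0,0,0],0],
    [[0,0,0],0],
    [[0,0,0],-1],
    [[0,0,0],-1],
    [[0,0,0],-1],
    [[0,0,0],-1],
    [[0,0,0],-1],
    [[0,0,0],-1],
    [[0,0,0],-1],
    [[0,0,0],-1]
  ],
  "hand": 0
}}

```text
time_s: 25.27
tool_pos: [540.9, 4.1, 168.9]
ee_rot: [[-0.976, -0.218, 0.006], [-0.218, 0.976, 0.004], [-0.007, 0.003, -1.0]]
contact_force: [3.0, 5.4, 1.4]
gripper_width: 54.9
gripper_force: 31.2
```

>>> {"name": "servo_tool", "arguments": {
  "moves": [
    [[0,0,0],-1],
    [[0,0,0],-1],
    [[0,0,0],-1],
    [[0,0,0],-1],
    [[0,0,0],-1],
    [[0,0,0],0]
  ]
}}

```text
time_s: 25.77
tool_pos: [540.8, 4.1, 166.6]
ee_rot: [[-0.752, -0.659, 0.007], [-0.659, 0.752, 0.003], [-0.007, -0.002, -1.0]]
contact_force: [5.8, 5.1, -4.6]
gripper_width: 53.2
gripper_force: 40.7
```

>>> {"name": "servo_tool", "arguments": {
  "moves": [
    [[0,0,0],0],
    [[0,0,0],0],
    [[0,0,0],1],
    [[0,0,0],1],
    [[0,0,0],1],
    [[0,0,0],1],
    [[0,0,0],1],
    [[0,0,0],1],
    [[0,0,0],1],
    [[0,0,0],1],
    [[0,0,0],1],
    [[0,0,0],1]
  ],
  "hand": 1
}}

```text
time_s: 26.77
tool_pos: [538.1, 2.4, 166.8]
ee_rot: [[-0.959, 0.283, -0.001], [0.283, 0.959, -0.0], [0.001, -0.001, -1.0]]
contact_force: [-0.7, 0.0, -0.1]
gripper_width: 84.9
gripper_force: 0.0
```

```bash
python3 tilt.py
```

```text
tool [538.2   2.4 166.9] F [ 0.1 -0.3  0.1]
rise, tilt to left deg, tilt deg in lean plane [ 8.97  1.21 11.94] 0.052
axis at s=72 [533.9   1.8 170.2] top [5.294e+02 2.000e-01 1.833e+02] shift in tool axes to s=72,TCP 5 lower: [ 3.9 -1.8  1.7]
```

>>> {"name": "servo_tool", "arguments": {
  "moves": [
    [[0,0,-0.1],1],
    [[0,0,0],1],
    [[0,0,0],1],
    [[0,0,0],0]
  ]
}}

```text
time_s: 27.2
tool_pos: [538.4, 2.5, 170.0]
ee_rot: [[-0.836, 0.549, -0.0], [0.549, 0.836, -0.0], [0.0, -0.0, -1.0]]
contact_force: [-0.9, -0.4, -0.2]
gripper_width: 85.5
gripper_force: 0.0
```

>>> {"name": "servo_tool", "arguments": {
  "moves": [
    [[0,0,0],0],
    [[0,0,0],0],
    [[0,0,0],0],
    [[0,0,0],0],
    [[0,0,0],-1],
    [[0,0,-0.02],-1],
    [[0,0,-0.02],-1],
    [[0,0,0],0]
  ],
  "hand": 0
}}

```text
time_s: 27.87
tool_pos: [538.5, 1.7, 172.6]
ee_rot: [[-0.962, 0.272, -0.0], [0.272, 0.962, -0.002], [-0.0, -0.002, -1.0]]
contact_force: [-2.2, -1.4, 5.9]
gripper_width: 56.9
gripper_force: 29.2
```

```bash
python3 snap.py c;python3 tilt.py
```

```text
tool [538.6   1.7 172.5] F [-2.6 -1.9  6.1]
rise, tilt to left deg, tilt deg in lean plane [ 8.71  0.29 15.36] 0.047
axis at s=72 [538.    2.4 171.2] top [534.2   0.8 184.6] shift in tool axes to s=72,TCP 5 lower: [0.8 0.5 6.3]
```

>>> {"name": "servo_tool", "arguments": {
  "moves": [
    [[0,0,0],-0.5],
    [[0,0,0],0]
  ]
}}

```text
time_s: 28.23
tool_pos: [538.1, 1.6, 172.2]
ee_rot: [[-0.974, 0.226, -0.001], [0.226, 0.974, -0.002], [0.001, -0.002, -1.0]]
contact_force: [-4.5, -2.5, 4.5]
gripper_width: 57.0
gripper_force: 29.9
```

```bash
python3 snap.py d; python3 flow.py c d
```

```text
cap flow median [ 0.22 -0.56] IQR [[0.18, -0.57], [0.25, -0.56]] 2
background [0.41 9.2 ] 14
```

>>> {"name": "servo_tool", "arguments": {
  "moves": [
    [[0,0,-0.02],-1],
    [[0,0,-0.02],-1],
    [[0,0,-0.02],-1],
    [[0,0,-0.02],-1],
    [[0,0,-0.02],-1],
    [[0,0,-0.02],-1],
    [[0,0,-0.02],-1],
    [[0,0,-0.02],-1],
    [[0,0,-0.02],-1],
    [[0,0,0],0]
  ]
}}

```text
time_s: 29.17
tool_pos: [538.6, 3.9, 174.3]
ee_rot: [[-0.783, -0.622, 0.001], [-0.622, 0.783, 0.003], [-0.003, 0.002, -1.0]]
contact_force: [3.5, 4.6, -8.1]
gripper_width: 52.7
gripper_force: 40.2
```

```bash
python3 tilt.py
```

```text
tool [538.6   4.  174.4] F [ 4.1  4.  -7.9]
rise, tilt to left deg, tilt deg in lean plane [7.630e+00 1.000e-02 1.453e+01] 0.04
axis at s=72 [537.8   1.9 170. ] top [5.339e+02 2.000e-01 1.834e+02] shift in tool axes to s=72,TCP 5 lower: [ 1.9 -1.1  9.4]
```

>>> {"name": "servo_tool", "arguments": {
  "moves": [
    [[0,0,0],0],
    [[0,0,0],0],
    [[0,0,0],0],
    [[0,0,-0.7],0],
    [[0,0,-0.9],1],
    [[0,0,-0.5],1],
    [[0,0,0],1],
    [[0,0,0],1],
    [[0,0,0],1],
    [[0,0,0],1],
    [[0,0,0],1],
    [[0,0,0],1]
  ],
  "hand": 1
}}

```text
time_s: 30.27
tool_pos: [538.8, 2.4, 240.3]
ee_rot: [[-0.991, 0.136, 0.001], [0.136, 0.991, -0.0], [-0.001, -0.0, -1.0]]
contact_force: [-0.8, 0.6, -0.5]
gripper_width: 85.1
gripper_force: 0.0
```

```bash
python3 tilt.py
cat > both.py <<'E'
from h import *
ctrl.get_image("scene");ctrl.get_image("wrist")
r={n:ctrl.masks_of(n,"cap") for n in("scene","wrist")}
ms=[(n,d[0]["region"].astype(np.float32)) for n,d in r.items() if d];print([(n,d[0]["conf"],int(d[0]["region"].sum())) for n,d in r.items() if d])
n=np.array([-.399,.917,0]);u0=ax(23.5);k=np.cross(u0,n)
def B(x):
    u=u0+np.radians(x[1])*n-np.radians(x[2])*k
    return cyl(np.array([561.7,12.8,95])+x[0]*u0+x[3]*n+x[4]*k,u/np.linalg.norm(u),86,27)
for s in (ms,ms[:1],ms[1:]):
    x,f=fit(B,s,[8,0,10,0,0],[4,4,4,1,1]);print("rise,tiltL,tiltlean,dn,dk",x.round(2),round(f,3))
E
python3 both.py; python3 mont.py pics/m3.png 150 210 160 260
```

```text
tool [538.8   2.4 240.3] F [ 0.1 -0.5 -0.3]
rise, tilt to left deg, tilt deg in lean plane [ 7.69  5.83 13.24] 0.03
axis at s=72 [533.7   7.9 169.3] top [529.    7.4 182.4] shift in tool axes to s=72,TCP 5 lower: [ 5.8  4.7 76. ]
[('scene', 0.73, 849), ('wrist', 0.83, 5888)]
rise,tiltL,tiltlean,dn,dk [ 8.93  5.72 12.56 -0.07 -0.94] 0.067
rise,tiltL,tiltlean,dn,dk [ 7.91  3.93 11.03  0.38  0.14] 0.033
rise,tiltL,tiltlean,dn,dk [ 8.    5.44 12.24  0.33 -1.04] 0.029
```

View pics/m3.png

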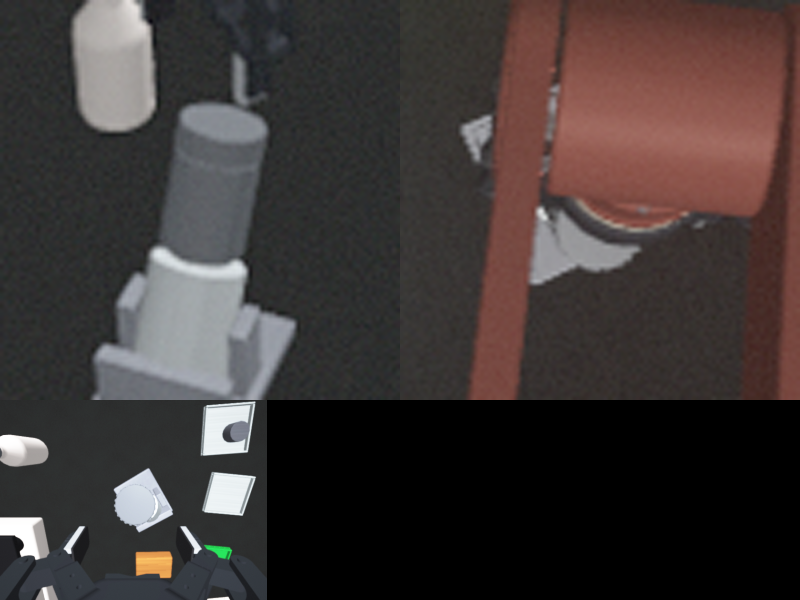

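>>> {"name": "servo_tool", "arguments": {
  "moves": [
    [[0.37,-0.17,0.3],0],
    [[0,0,0.8],1],
    [[0,0,0.8],1],
    [[0,0,0.6],1],
    [[0,0,0.15],1],
    [[0,0,0],0]
  ]
}}

```text
time_s: 31.22
tool_pos: [525.1, -0.4, 157.8]
ee_rot: [[-0.861, 0.508, -0.005], [0.508, 0.861, 0.001], [0.005, -0.001, -1.0]]
contact_force: [1.1, 0.3, 0.8]
gripper_width: 85.8
gripper_force: 0.0
```

>>> {"name": "servo_tool", "arguments": {
  "moves": [
    [[0,0,0],0],
    [[0,0,0],0],
    [[0,0,0],0],
    [[0,0,0],0]
  ],
  "hand": 0,
  "squeeze": 60
}}

```text
time_s: 31.55
tool_pos: [531.0, 4.9, 165.8]
ee_rot: [[-0.863, 0.505, 0.01], [0.505, 0.863, 0.013], [-0.002, 0.016, -1.0]]
contact_force: [-0.6, 15.4, 14.5]
gripper_width: 57.4
gripper_force: 60.4
```

```bash
cat > ck.py <<'E'
import subprocess,sys
from h import *
s=ctrl.sense();print("T",s["ft_torque"].round(2),"F",s["contact_force"].round(1),s["tool_pos"].round(1),"j6",s["joint_pos"][5].round(1),"w",round(float(s["gripper_width"]),1))
ctrl.get_image("wrist");
im=ctrl.get_image("wrist");g=cv2.cvtColor(im,cv2.COLOR_BGR2GRAY);np.save(sys.argv[1]+".npy",g)
if len(sys.argv)>2:
    a=np.load(sys.argv[2]+".npy");r=slice(235,345),slice(215,345)
    p=cv2.goodFeaturesToTrack(a[r],80,.01,4);p=p+np.float32([215,235]);q,st,e=cv2.calcOpticalFlowPyrLK(a,g,p,None,winSize=(15,15));d=(q-p)[:,0][(st[:,0]==1)&(e[:,0]<25)]
    print("flow med",np.median(d,0).round(2),"quart",np.percentile(d,[25,75],axis=0).round(2).tolist(),len(d),"of",len(p),"ncc",round(float(cv2.matchTemplate(g[230:350,210:350],a[238:342,218:342],cv2.TM_CCOEFF_NORMED).max()),3))
E
python3 ck.py a
```

```text
T [ 3.29 -0.16  0.35] F [-0.6 15.4 14.5] [531.    4.9 165.8] j6 -67.5 w 57.4
```

>>> {"name": "servo_tool", "arguments": {
  "moves": [
    [[0,0,0],-1],
    [[0,0,0],-1],
    [[0,0,0],-1],
    [[0,0,0],-1]
  ]
}}

```text
time_s: 31.98
tool_pos: [532.4, -0.7, 165.1]
ee_rot: [[-0.992, 0.125, 0.014], [0.125, 0.992, -0.0], [-0.014, 0.001, -1.0]]
contact_force: [3.9, 0.5, 8.8]
gripper_width: 56.8
gripper_force: 62.8
```

```bash
python3 ck.py b a;python3 tilt.py
```

```text
T [ 0.05 -0.7  -0.58] F [3.9 0.5 8.8] [532.4  -0.7 165.1] j6 -90.5 w 56.8
flow med [1.63 0.53] quart [[0.39, 0.3], [2.92, 0.88]] 37 of 43 ncc 0.938
tool [531.7  -0.6 164.8] F [3.5 3.5 4.9]
rise, tilt to left deg, tilt deg in lean plane [ 4.81 -1.48 10.47] 0.044
axis at s=72 [535.7  -1.  166. ] top [531.2  -3.4 179. ] shift in tool axes to s=72,TCP 5 lower: [-4.   0.1  3.9]
```

>>> {"name": "servo_tool", "arguments": {
  "moves": [
    [[0,0,0],-1],
    [[0,0,0],-1],
    [[0,0,0],-1],
    [[0,0,0],-1],
    [[0,0,0],-1]
  ]
}}

```text
time_s: 32.6
tool_pos: [528.9, -3.6, 166.8]
ee_rot: [[-0.931, -0.365, 0.004], [-0.365, 0.931, -0.005], [-0.002, -0.006, -1.0]]
contact_force: [-8.1, -5.4, 20.2]
gripper_width: 52.8
gripper_force: 60.2
```

```bash
python3 ck.py c b
```

```text
T [-1.16  0.81 -1.08] F [-8.1 -5.4 20.2] [528.9  -3.6 166.8] j6 -119.1 w 52.8
flow med [ 5.79 10.24] quart [[2.61, 9.32], [7.17, 10.78]] 17 of 41 ncc 0.776
```

>>> {"name": "servo_tool", "arguments": {
  "moves": [
    [[0,0,0],-1],
    [[0,0,0],-1],
    [[0,0,0],-1],
    [[0,0,0],-1],
    [[0,0,0],0]
  ]
}}

```text
time_s: 33.12
tool_pos: [533.2, -6.8, 166.8]
ee_rot: [[-0.715, -0.699, 0.016], [-0.699, 0.715, -0.013], [-0.002, -0.021, -1.0]]
contact_force: [-1.1, -11.4, 9.9]
gripper_width: 52.4
gripper_force: 66.0
```

```bash
python3 ck.py d c; python3 tilt.py
```

```text
T [-2.4  -0.84 -0.32] F [ -1.1 -11.4   9.9] [533.2  -6.8 166.8] j6 -142.0 w 52.4
flow med [-4.51  0.66] quart [[-7.87, -3.75], [-0.13, 3.41]] 28 of 52 ncc 0.573
tool [533.   -6.6 166.7] F [ -1.1 -10.9  10.8]
rise, tilt to left deg, tilt deg in lean plane [ 3.08 -2.9  13.47] 0.055
axis at s=72 [540.4  -0.8 165.7] top [536.5  -3.2 178.9] shift in tool axes to s=72,TCP 5 lower: [-9.3 -0.9  6. ]
```

>>> {"name": "servo_tool", "arguments": {
  "moves": [
    [[0,0,0],0],
    [[0,0,0],0],
    [[0,0,0],0]
  ],
  "hand": 1
}}

```text
time_s: 33.57
tool_pos: [526.9, -0.7, 160.5]
ee_rot: [[-0.718, -0.696, 0.0], [-0.696, 0.718, 0.0], [-0.001, 0.0, -1.0]]
contact_force: [-0.5, 0.2, 0.5]
gripper_width: 84.9
gripper_force: 0.0
```

```bash
python3 ck.py e d; python3 tilt.py; python3 both.py
```

```text
T [-0.08 -0.02  0.02] F [-0.5  0.2  0.5] [526.9  -0.7 160.5] j6 -141.8 w 84.9
flow med [-10.02   0.81] quart [[-22.95, -2.37], [-8.69, 48.7]] 21 of 50 ncc 0.779
tool [ 5.263e+02 -5.000e-01  1.595e+02] F [-0.4  0.3 -0.3]
rise, tilt to left deg, tilt deg in lean plane [ 3.78 -1.84  9.7 ] 0.074
axis at s=72 [535.6  -1.5 164.7] top [530.9  -4.  177.7] shift in tool axes to s=72,TCP 5 lower: [-6.  -7.2 -0.2]
[('scene', 0.84, 880), ('wrist', 0.94, 13831)]
rise,tiltL,tiltlean,dn,dk [ 5.43 -2.26 10.58  0.29  1.01] 0.159
rise,tiltL,tiltlean,dn,dk [ 7.12 -0.67 12.58  0.88  0.71] 0.056
rise,tiltL,tiltlean,dn,dk [ 4.01 -6.8   9.6   6.39 -0.6 ] 0.064
```

>>> {"name": "servo_tool", "arguments": {
  "moves": [
    [[-0.2,-0.2,-0.15],0],
    [[0,0,0],1],
    [[0,0,0],1],
    [[0,0,0],1],
    [[0,0,0],1],
    [[0,0,0],1],
    [[0,0,0],1],
    [[0,0,0],1],
    [[0,0,0],1],
    [[0,0,0],1],
    [[0,0,0],1],
    [[0,0,0],1]
  ]
}}

```text
time_s: 34.97
tool_pos: [536.2, -1.1, 165.1]
ee_rot: [[-0.944, 0.33, 0.001], [0.33, 0.944, -0.0], [-0.001, 0.0, -1.0]]
contact_force: [0.3, 0.2, -0.4]
gripper_width: 85.2
gripper_force: 0.0
```

>>> {"name": "servo_tool", "arguments": {
  "moves": [
    [[0,0,0],1],
    [[0,0,0],1],
    [[0,0,0],1],
    [[0,0,0],1],
    [[0,0,0],1],
    [[0,0,0],1],
    [[0,0,0],1],
    [[0,0,0],1],
    [[0,0,0],1],
    [[0,0,0],1],
    [[0,0,0],1],
    [[0,0,0],1]
  ]
}}

```text
time_s: 35.97
tool_pos: [536.2, -1.1, 165.0]
ee_rot: [[-0.034, 0.999, 0.001], [0.999, 0.034, -0.0], [-0.0, 0.001, -1.0]]
contact_force: [0.4, -0.0, -0.3]
gripper_width: 85.4
gripper_force: 0.0
```

>>> {"name": "servo_tool", "arguments": {
  "moves": [
    [[0,0,0],1],
    [[0,0,0],1],
    [[0,0,0],1],
    [[0,0,0],1],
    [[0,0,0],1],
    [[0,0,0],1],
    [[0,0,0],1],
    [[0,0,0],1],
    [[0,0,0],1],
    [[0,0,0],1],
    [[0,0,0],1],
    [[0,0,0],1]
  ]
}}

```text
time_s: 36.97
tool_pos: [536.2, -1.1, 165.0]
ee_rot: [[0.919, 0.394, 0.001], [0.394, -0.919, -0.0], [0.001, 0.0, -1.0]]
contact_force: [-0.4, -0.2, 0.7]
gripper_width: 85.2
gripper_force: 0.0
```

```bash
python3 tilt.py; python3 both.py
```

```text
tool [536.2  -1.1 165. ] F [-1.1 -0.1 -0.1]
rise, tilt to left deg, tilt deg in lean plane [ 5.24 -0.7  13.64] 0.069
axis at s=72 [538.4   1.2 167.7] top [534.4  -0.7 180.9] shift in tool axes to s=72,TCP 5 lower: [ 2.9 -1.3  2.3]
[('scene', 0.75, 814), ('wrist', 0.67, 19215)]
rise,tiltL,tiltlean,dn,dk [ 6.23 -4.09 12.86  3.48 -1.79] 0.073
rise,tiltL,tiltlean,dn,dk [ 6.26 -2.9  13.31  1.36 -0.31] 0.048
rise,tiltL,tiltlean,dn,dk [ 5.34 -4.71 11.71  4.31 -0.87] 0.015
```

>>> {"name": "servo_tool", "arguments": {
  "moves": [
    [[0,0,0],0],
    [[0,0,0],0],
    [[0,0,0],0],
    [[0,0,0],0]
  ],
  "hand": 0,
  "squeeze": 35
}}

```text
time_s: 37.6
tool_pos: [535.0, -0.5, 165.1]
ee_rot: [[0.917, 0.399, -0.001], [0.399, -0.917, 0.001], [-0.0, -0.002, -1.0]]
contact_force: [-1.7, 1.6, 4.5]
gripper_width: 54.1
gripper_force: 36.4
```

```bash
python3 ck.py a; python3 tilt.py
```

```text
T [0.53 0.41 0.03] F [-1.7  1.6  4.5] [ 5.350e+02 -5.000e-01  1.651e+02] j6 58.9 w 54.1
tool [ 5.351e+02 -5.000e-01  1.651e+02] F [-2.8  1.9  5.5]
rise, tilt to left deg, tilt deg in lean plane [ 4.44 -0.64 12.25] 0.063
axis at s=72 [537.3   0.9 166.4] top [533.   -1.2 179.6] shift in tool axes to s=72,TCP 5 lower: [ 2.6 -0.4  3.7]
```

>>> {"name": "servo_tool", "arguments": {
  "moves": [
    [[0,0,0],-1],
    [[0,0,0],-1],
    [[0,0,-0.03],-1],
    [[0,0,-0.03],-1],
    [[0,0,-0.03],-1],
    [[0,0,-0.03],-1],
    [[0,0,0],0]
  ]
}}

```text
time_s: 38.38
tool_pos: [537.5, -5.3, 167.9]
ee_rot: [[0.529, 0.849, 0.006], [0.849, -0.529, -0.009], [-0.005, 0.01, -1.0]]
contact_force: [1.9, -10.3, -3.0]
gripper_width: 53.0
gripper_force: 54.4
```

```bash
python3 ck.py b a; python3 tilt.py
```

```text
T [-1.87 -0.75 -0.04] F [  1.9 -10.3  -3. ] [537.5  -5.3 167.9] j6 24.4 w 53.0
flow med [-0.52 -7.98] quart [[-2.41, -12.54], [0.63, -2.98]] 57 of 62 ncc 0.84
tool [537.2  -5.7 168.6] F [ 0.8 -9.9 -0.1]
rise, tilt to left deg, tilt deg in lean plane [ 6.28 -3.55 15.4 ] 0.056
axis at s=72 [541.1  -1.3 169.1] top [537.7  -3.7 182.4] shift in tool axes to s=72,TCP 5 lower: [5.8 0.9 4.5]
```

>>> {"name": "servo_tool", "arguments": {
  "moves": [
    [[0,0,-0.03],-1],
    [[0,0,-0.03],-1],
    [[0,0,-0.03],-1],
    [[0,0,-0.03],-1],
    [[0,0,-0.03],-1],
    [[0,0,-0.03],-1],
    [[0,0,0],0]
  ]
}}

```text
time_s: 39.17
tool_pos: [542.2, -5.2, 175.6]
ee_rot: [[-0.04, 0.999, 0.02], [0.999, 0.04, -0.008], [-0.009, 0.019, -1.0]]
contact_force: [7.6, -6.3, -3.8]
gripper_width: 53.2
gripper_force: 92.5
```

```bash
python3 ck.py c b; python3 tilt.py; python3 both.py
```

```text
T [-1.32 -3.06 -0.18] F [ 7.6 -6.3 -3.8] [542.2  -5.2 175.6] j6 -10.0 w 53.2
flow med [-2.08 -1.67] quart [[-4.43, -4.98], [7.94, -0.85]] 28 of 57 ncc 0.794
tool [542.2  -5.1 175.7] F [ 7.6 -7.2 -3.2]
rise, tilt to left deg, tilt deg in lean plane [ 9.64 -1.47 20.57] 0.052
axis at s=72 [543.7   2.6 173.5] top [541.1   1.1 187.2] shift in tool axes to s=72,TCP 5 lower: [7.7 1.6 7.2]
[('scene', 0.57, 775), ('wrist', 0.95, 17148)]
rise,tiltL,tiltlean,dn,dk [10.22 -2.66 17.81  2.1  -3.48] 0.181
rise,tiltL,tiltlean,dn,dk [ 8.49 -3.76 11.39  0.33  0.67] 0.129
rise,tiltL,tiltlean,dn,dk [10.34 -5.22 19.23  4.29 -1.78] 0.019
```

>>> {"name": "servo_tool", "arguments": {
  "moves": [
    [[0,0,-0.03],-1],
    [[0,0,-0.03],-1],
    [[0,0,-0.03],-1],
    [[0,0,-0.03],-1],
    [[0,0,-0.03],-1],
    [[0,0,-0.03],-1],
    [[0,0,0],0]
  ]
}}

```text
time_s: 40.15
tool_pos: [542.5, 0.0, 181.0]
ee_rot: [[-0.597, 0.802, 0.02], [0.802, 0.597, 0.003], [-0.009, 0.018, -1.0]]
contact_force: [10.7, 5.2, -3.4]
gripper_width: 53.1
gripper_force: 88.6
```

```bash
python3 ck.py d c; python3 tilt.py
```

```text
T [ 1.24 -2.76 -0.05] F [10.7  5.2 -3.4] [542.5   0.  181. ] j6 -44.4 w 53.1
flow med [-3.97 -4.44] quart [[-7.61, -9.42], [3.48, -3.1]] 35 of 55 ncc 0.875
tool [5.424e+02 1.000e-01 1.810e+02] F [11.5  4.6 -3.3]
rise, tilt to left deg, tilt deg in lean plane [11.85  3.54 19.83] 0.058
axis at s=72 [539.5   7.2 175.1] top [536.3   6.8 188.7] shift in tool axes to s=72,TCP 5 lower: [ 7.5  1.8 10.9]
```

>>> {"name": "servo_tool", "arguments": {
  "moves": [
    [[0,0,-0.03],-1],
    [[0,0,-0.03],-1],
    [[0,0,-0.03],-1],
    [[0,0,-0.03],-1],
    [[0,0,-0.03],-1],
    [[0,0,-0.03],-1],
    [[0,0,-0.03],-1],
    [[0,0,-0.03],-1],
    [[0,0,0],0]
  ]
}}

```text
time_s: 41.1
tool_pos: [537.4, -1.0, 186.9]
ee_rot: [[-0.992, 0.13, 0.005], [0.13, 0.992, 0.0], [-0.005, 0.001, -1.0]]
contact_force: [2.5, 1.9, 1.7]
gripper_width: 53.3
gripper_force: 49.4
```

```bash
python3 ck.py e d; python3 tilt.py
```

```text
T [ 0.5  -0.52  0.08] F [2.5 1.9 1.7] [537.4  -1.  186.9] j6 -90.2 w 53.3
flow med [-1.58 -9.16] quart [[-2.98, -10.77], [-0.41, -8.36]] 26 of 39 ncc 0.928
tool [536.6  -1.  186.7] F [ 2.4  3.3 -1.6]
rise, tilt to left deg, tilt deg in lean plane [18.49  2.61 11.48] 0.053
axis at s=72 [528.2   1.2 178. ] top [ 5.234e+02 -2.000e-01  1.911e+02] shift in tool axes to s=72,TCP 5 lower: [ 8.6  1.1 13.6]
```

>>> {"name": "servo_tool", "arguments": {
  "moves": [
    [[0.2,-0.13,-0.4],0],
    [[0.3,-0.18,-0.55],0],
    [[0,0,0],0]
  ]
}}

```text
time_s: 41.55
tool_pos: [518.9, -9.4, 216.7]
ee_rot: [[-0.991, 0.133, 0.001], [0.133, 0.991, -0.002], [-0.001, -0.002, -1.0]]
contact_force: [0.9, 0.4, 0.1]
gripper_width: 53.1
gripper_force: 44.2
```

```bash
python3 tilt.py
```

```text
tool [519.1  -9.1 215.5] F [ 2.  -0.3  0.5]
rise, tilt to left deg, tilt deg in lean plane [52.79  3.14 10.31] 0.064
axis at s=72 [510.   -5.9 206.5] top [505.   -7.3 219.5] shift in tool axes to s=72,TCP 5 lower: [ 9.4  2.  14. ]
```

>>> {"name": "servo_tool", "arguments": {
  "moves": [
    [[0.45,-0.27,-0.85],0],
    [[0.2,-0.1,-0.5],0],
    [[-0.1,0.5,-0.2],0],
    [[-0.14,0.92,0],0],
    [[-0.14,0.92,0],0],
    [[-0.14,0.92,0],0],
    [[-0.14,0.92,0],0],
    [[-0.14,0.92,0],0],
    [[-0.14,0.92,0],0],
    [[-0.14,0.92,0],0],
    [[-0.14,0.92,0],0],
    [[0,0.1,0],0]
  ]
}}

```text
time_s: 42.65
tool_pos: [565.9, 218.8, 258.8]
ee_rot: [[-0.992, 0.129, -0.003], [0.129, 0.992, 0.001], [0.003, 0.0, -1.0]]
contact_force: [-1.1, 0.2, -0.8]
gripper_width: 52.8
gripper_force: 44.0
```

```bash
cat > held.py <<'E'
from h import *
import sys
ctrl.get_image("wrist");ctrl.get_image("scene");s=ctrl.sense();T,Rt=s["tool_pos"],s["ee_rot"]
r={n:ctrl.masks_of(n,"cap") for n in("scene","wrist")}
ms=[(n,d[0]["region"].astype(np.float32)) for n,d in r.items() if d];print([(n,d[0]["conf"],int(d[0]["region"].sum())) for n,d in r.items() if d])
def pose(x):
    a=np.radians(x[2]);u=np.array([np.sin(a),0,-np.cos(a)]);u=Rt@u   # lean toward tool +x
    o=T+Rt@np.array([x[0],0,x[1]]);return o,u
B=lambda x:cyl(*pose(x),86,27)
for q in (ms,ms[:1],ms[1:]):
    if q:
        x,f=fit(B,q,[-18,75,20],[4,5,5]);o,u=pose(x);low=o[2]-27*abs(np.sin(np.radians(x[2])));print("x,z of rim in tool, lean",x.round(1),round(f,3),"origin",o.round(1),"low edge z",low.round(1))
print(T.round(1),s["contact_force"].round(1))
E
python3 held.py
```

```text
[('wrist', 0.86, 12457)]
x,z of rim in tool, lean [-15.   74.5  20. ] 0.074 origin [579.9 213.6 184.3] low edge z 175.1
x,z of rim in tool, lean [-15.   74.5  20. ] 0.074 origin [579.9 213.6 184.3] low edge z 175.1
[565.3 215.7 258.9] [-0.  -0.  -1.1]
```

>>> {"name": "servo_tool", "arguments": {
  "moves": [
    [[-0.15,0.4,0.5],0],
    [[-0.15,0.4,0.9],0],
    [[0,0,0.9],0],
    [[0,0,0.9],0],
    [[0,0,0.9],0],
    [[0,0,0.6],0],
    [[0,0,0],0]
  ]
}}

```text
time_s: 43.43
tool_pos: [573.8, 234.9, 114.2]
ee_rot: [[-0.991, 0.133, -0.011], [0.133, 0.991, -0.004], [0.01, -0.005, -1.0]]
contact_force: [-0.7, 0.0, -1.1]
gripper_width: 53.5
gripper_force: 44.0
```

```bash
python3 held.py
```

```text
[('scene', 0.96, 715), ('wrist', 0.57, 12482)]
x,z of rim in tool, lean [ 4.1 87.1 -3.9] 0.577 origin [573.2 236.8  32.3] low edge z 30.5
x,z of rim in tool, lean [ 9.3 92.9 -7.4] 0.3 origin [568.1 237.5  26.6] low edge z 23.1
x,z of rim in tool, lean [-17.4  75.1  18.9] 0.115 origin [594.6 234.   44.3] low edge z 35.5
[577.5 236.4 119.5] [0.3 0.1 0.1]
```

>>> {"name": "servo_tool", "arguments": {
  "moves": [
    [[0,0,0.35],0],
    [[0,0,0.3],0],
    [[0,0,0],0]
  ]
}}

```text
time_s: 43.88
tool_pos: [577.0, 237.4, 99.1]
ee_rot: [[-0.991, 0.131, -0.003], [0.131, 0.991, -0.001], [0.002, -0.001, -1.0]]
contact_force: [-0.3, -0.1, -1.5]
gripper_width: 53.4
gripper_force: 44.0
```

>>> {"name": "servo_tool", "arguments": {
  "moves": [
    [[0,0,0.2],0],
    [[0,0,0.1],0],
    [[0,0,0],0]
  ]
}}

```text
time_s: 44.13
tool_pos: [577.4, 237.6, 90.5]
ee_rot: [[-0.991, 0.131, -0.002], [0.131, 0.991, -0.001], [0.002, -0.001, -1.0]]
contact_force: [0.0, -0.1, -1.0]
gripper_width: 52.7
gripper_force: 44.0
```

>>> {"name": "servo_tool", "arguments": {
  "moves": [
    [[0,0,0.15],0],
    [[0,0,0.1],0],
    [[0,0,0],0]
  ]
}}

```text
time_s: 44.38
tool_pos: [581.8, 237.8, 88.0]
ee_rot: [[-0.991, 0.131, 0.007], [0.131, 0.991, -0.0], [-0.007, 0.001, -1.0]]
contact_force: [0.6, -2.1, 10.9]
gripper_width: 53.1
gripper_force: 44.1
```

```bash
python3 held.py
python3 - <<'E'
from h import *
s=ctrl.get_image("scene");cv2.imwrite("pics/m4.png",cv2.resize(s[220:340,250:390],(700,600),interpolation=cv2.INTER_CUBIC))
E
```

```text
[('scene', 0.75, 689), ('wrist', 0.89, 12921)]
x,z of rim in tool, lean [ 5.1 87.  -1. ] 0.542 origin [577.1 238.5   0.9] low edge z 0.5
x,z of rim in tool, lean [ 12.2  94.5 -11.3] 0.316 origin [570.  239.4  -6.5] low edge z -11.8
x,z of rim in tool, lean [-18.3  74.8  22.2] 0.087 origin [600.2 235.5  13.4] low edge z 3.2
[581.5 237.8  88. ] [-0.1 -1.7  9.5]
```

View pics/m4.png

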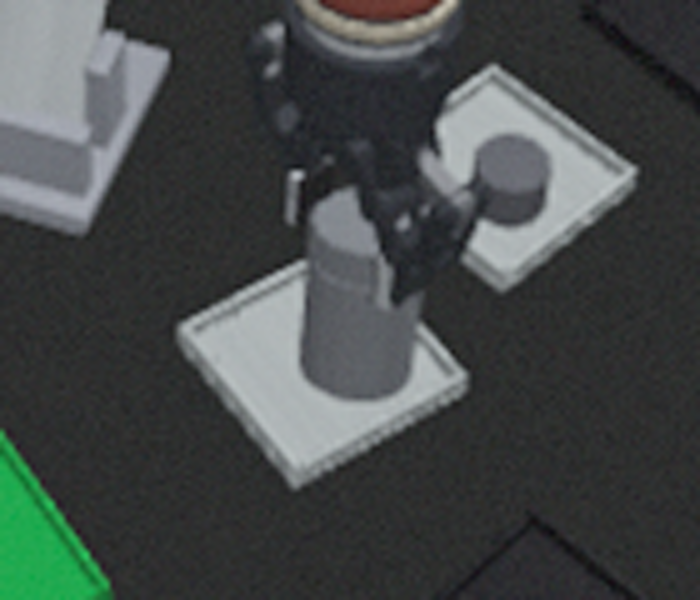

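>>> {"name": "servo_tool", "arguments": {
  "moves": [
    [[-0.15,0,0],0],
    [[-0.2,0,0.03],0],
    [[-0.2,0,0.05],0],
    [[-0.15,0,0.05],0],
    [[0,0,0],0]
  ]
}}

```text
time_s: 45.05
tool_pos: [603.3, 236.9, 84.8]
ee_rot: [[-0.991, 0.132, 0.008], [0.132, 0.991, 0.004], [-0.008, 0.006, -1.0]]
contact_force: [-0.8, 1.3, 10.0]
gripper_width: 52.8
gripper_force: 34.4
```

```bash
python3 held.py
```

```text
[('scene', 0.93, 583), ('wrist', 0.95, 14660)]
x,z of rim in tool, lean [ 21.3  85.5 -15. ] 0.653 origin [582.3 240.3  -0.9] low edge z -7.9
x,z of rim in tool, lean [ 23.9  89.1 -19.2] 0.452 origin [579.7 240.6  -4.5] low edge z -13.4
x,z of rim in tool, lean [-15.5  70.2  23.8] 0.179 origin [618.6 235.3  14.7] low edge z 3.8
[602.7 237.1  84.8] [0.2 2.7 9.5]
```

```bash
cat > hyp.py <<'E'
from h import *
ctrl.get_image("scene");ctrl.get_image("wrist");s=ctrl.sense();T,Rt=s["tool_pos"],s["ee_rot"]
M={n:ctrl.masks_of(n,"cap") for n in("scene","wrist")};M={n:d[0]["region"].astype(np.float32) for n,d in M.items() if d}
def build(th,ox,oy,h0,h1):
    a=np.radians(th);u=Rt@np.array([np.sin(a),0,-np.cos(a)]);u/=np.linalg.norm(u)
    o=np.array([ox,oy,4+27*abs(np.sin(a))]);return cyl(o+h0*u,u,h1-h0,27)
def cost(n,m,th,ox,oy):
    f=sil(n,build(th,ox,oy,0,86),2);l=sil(n,build(th,ox,oy,0,45),2)
    return (np.clip(m-f,0,1).sum()+np.clip(l-m,0,1).sum())/m.sum()
for n,m in M.items():
    print(n,int(m.sum()))
    for th in(-5,0,5,10,15,20,25):
        r=minimize(lambda p:cost(n,m,th,*p),[600,237],method="Nelder-Mead",options=dict(initial_simplex=[[600,237],[612,237],[600,245]],maxiter=80))
        print(th,r.x.round(1),round(r.fun,3))
E
python3 hyp.py
```

```text
scene 575
-5 [589.  243.7] 0.293
0 [589.3 241.5] 0.354
5 [594. 243.] 0.402
10 [597.8 242.6] 0.451
15 [600.5 241.6] 0.496
20 [602.8 244.7] 0.526
25 [607.  244.2] 0.546
wrist 14615
-5 [588.4 242.8] 0.095
0 [593.3 240.2] 0.096
5 [597.7 239.4] 0.095
10 [602.5 238.8] 0.112
15 [607.3 238. ] 0.129
20 [613.7 237.2] 0.12
25 [619.8 235.9] 0.124
```

>>> {"name": "servo_tool", "arguments": {
  "moves": [
    [[0,0,0],0],
    [[0,0,0],0],
    [[0,0,0],0],
    [[0,0,0],0],
    [[0,0,0],0]
  ],
  "hand": 1
}}

```text
time_s: 45.87
tool_pos: [598.5, 234.7, 79.5]
ee_rot: [[-0.991, 0.132, -0.001], [0.132, 0.991, -0.0], [0.001, -0.001, -1.0]]
contact_force: [-0.6, -0.2, 0.8]
gripper_width: 85.4
gripper_force: 0.0
```

```bash
python3 hyp.py
```

```text
scene 588
-5 [592.1 246.7] 0.166
0 [592.1 245.8] 0.173
5 [595.3 245.9] 0.205
10 [598.3 246.6] 0.245
15 [602.3 247.8] 0.282
20 [606.7 247.3] 0.324
25 [608.5 247.6] 0.34
```

>>> {"name": "servo_tool", "arguments": {
  "moves": [
    [[0,0,-0.6],0],
    [[0,0,-1],0],
    [[0,0,-1],0],
    [[0,0,-1],0],
    [[0.07,-0.5,-0.6],0],
    [[0.13,-0.95,0],0],
    [[0.13,-0.95,0],0],
    [[0.13,-0.95,0],0],
    [[0.13,-0.95,0],0],
    [[0.13,-0.95,0],0],
    [[0.13,-0.95,0],0],
    [[0.13,-0.95,0],0]
  ]
}}

```text
time_s: 47.07
tool_pos: [541.1, 25.0, 206.4]
ee_rot: [[-0.991, 0.131, 0.0], [0.131, 0.991, -0.0], [-0.0, -0.0, -1.0]]
contact_force: [0.2, 0.0, -0.6]
gripper_width: 85.3
gripper_force: 0.0
```

>>> {"name": "servo_tool", "arguments": {
  "moves": [
    [[0.06,-0.45,0],0],
    [[0,0,0],-1],
    [[0,0,0],-1],
    [[0,0,0],-1],
    [[0,0,0],-1],
    [[0,0,0],-1],
    [[0,0,0],-0.4],
    [[0,0,0],0]
  ]
}}

```text
time_s: 47.73
tool_pos: [538.0, 13.0, 206.3]
ee_rot: [[-0.918, -0.397, -0.0], [-0.397, 0.918, -0.0], [0.0, 0.0, -1.0]]
contact_force: [0.7, -0.6, -0.5]
gripper_width: 85.4
gripper_force: 0.0
```

```bash
cat > spec.py <<'E'
from h import *
ctrl.get_image("scene");ctrl.get_image("wrist");s=ctrl.sense();T,Rt=s["tool_pos"],s["ee_rot"]
print(T.round(1),"axes az y",np.degrees(np.arctan2(Rt[1,1],Rt[0,1])).round(1))
B=lambda x:cyl(np.array([561.7+x[0],12.5+x[1],95])+27*ax(23.5),ax(23.5),36,14)
for n in("scene","wrist"):
    d=ctrl.masks_of(n,"specimen");print(n,[(round(q["conf"],2),int(q["region"].sum()),np.round(q["location"])) for q in d][:3],"expect",proj(n,[[538,1.5,137]]).round(0))
    for q in d[:3]:
        if np.linalg.norm(np.array(q["location"])-proj(n,[[538,1.5,137]])[0])<60: print(fit(B,[(n,q["region"].astype(np.float32))],[0,0],[4,4]));break
g=np.array([534.5,.7,137.5]);print("shift in tool axes",((g-T)@Rt).round(1))
d=ctrl.masks_of("scene","cap");print("cap",[(round(q["conf"],2),q["location"]) for q in d],"if upright",proj("scene",[[594,240,47]]))
m=d[0]["region"].astype(np.float32)
for tag,b in(("upright",lambda x:cyl([x[0],x[1],4],[0,0,1],86,27)),("lying",lambda x:cyl([x[0],x[1],31],[1,.2,0],86,27))):print(tag,fit(b,[("scene",m)],[594,240],[5,5]))
E
python3 spec.py
```

```text
[538.1  13.1 206.3] axes az y 113.3
scene [(0.64, 180, array([195., 263.]))] expect [[195. 262.]]
(array([1.34741211, 3.07116699]), np.float64(0.10486111044883728))
wrist [(0.68, 1768, array([227., 270.]))] expect [[221. 262.]]
(array([1.52989913, 4.65272559]), np.float64(0.048006221652030945))
shift in tool axes [  8.2 -10.   68.8]
cap [(0.56, [285.6, 322.5])] if upright [[283.45353454 317.05596539]]
upright (array([591.83707052, 247.46614754]), np.float64(0.05861280485987663))
lying (array([537.42895508, 230.31158447]), np.float64(0.4332317113876343))
```

>>> {"name": "servo_tool", "arguments": {
  "moves": [
    [[0.18,-0.25,0.3],0],
    [[0,0,0.8],0],
    [[0,0,0.8],0],
    [[0,0,0.35],0],
    [[0,0,0],0]
  ],
  "hand": 0.65
}}

```text
time_s: 48.4
tool_pos: [532.9, 3.9, 134.8]
ee_rot: [[-0.918, -0.396, -0.008], [-0.396, 0.918, 0.001], [0.007, 0.004, -1.0]]
contact_force: [0.4, 0.5, -0.7]
gripper_width: 55.4
gripper_force: 0.0
```

>>> {"name": "servo_tool", "arguments": {
  "moves": [
    [[0,0,0],0],
    [[0,0,0],0],
    [[0,0,0],0],
    [[0,0,0],0],
    [[0,0,0],0]
  ],
  "hand": 0,
  "squeeze": 35
}}

```text
time_s: 48.82
tool_pos: [536.6, 4.9, 140.4]
ee_rot: [[-0.918, -0.397, 0.001], [-0.397, 0.918, 0.001], [-0.002, 0.001, -1.0]]
contact_force: [-3.8, 4.3, 4.9]
gripper_width: 26.6
gripper_force: 35.0
```

>>> {"name": "servo_tool", "arguments": {
  "moves": [
    [[0.15,0,-0.25],0],
    [[0.14,0,-0.23],0],
    [[0,0,0],0],
    [[-0.17,0,-0.06],0],
    [[-0.2,0,-0.07],0],
    [[-0.2,0,-0.08],0],
    [[0,0,0],0]
  ]
}}

```text
time_s: 49.4
tool_pos: [539.8, 6.6, 157.2]
ee_rot: [[-0.917, -0.398, -0.012], [-0.398, 0.918, -0.002], [0.012, 0.003, -1.0]]
contact_force: [-7.2, -0.1, -0.7]
gripper_width: 27.0
gripper_force: 35.7
```

```bash
cat > hs.py <<'E'
from h import *
ctrl.get_image("wrist");ctrl.get_image("scene");s=ctrl.sense();T,Rt=s["tool_pos"],s["ee_rot"]
print("T",T.round(1),"F",s["contact_force"].round(1),"w",s["gripper_width"])
def pose(x):
    a=np.radians(x[1]);u=Rt@np.array([np.sin(a),0,-np.cos(a)]);g=T+Rt@np.array([x[2],0,-5]);return g-x[0]*u,u
B=lambda x:cyl(*pose(x),60,14)
for n in("scene","wrist"):
    d=ctrl.masks_of(n,"specimen");e=proj(n,[T-[0,0,20]])[0]
    d=[q for q in d if np.linalg.norm(np.array(q["location"])-e)<90];print(n,[(round(q["conf"],2),int(q["region"].sum()),np.round(q["location"])) for q in d],"exp",e.round())
    if d:
        m=d[0]["region"].astype(np.float32)
        for st in(30,10):
            x,f=fit(B,[(n,m)],[52,st,0],[5,8,3]);o,u=pose(x);print("dist grip-foot, lean, xoff",x.round(1),round(f,3),"foot",o.round(1),"low",(o[2]-14*abs(np.sin(np.radians(x[1])))).round(1))
E
python3 hs.py
```

```text
T [539.7   6.6 157.2] F [-6.3 -0.1 -0.3] w 27.10089219140643
scene [(0.58, 203, array([196., 263.]))] exp [197. 263.]
dist grip-foot, lean, xoff [52.1 29.8  3. ] 0.484 foot [560.2  15.6 116.7] low 109.8
dist grip-foot, lean, xoff [53.2 11.3 -0.5] 0.422 foot [549.2  10.8 109.9] low 107.1
wrist [(0.92, 3271, array([278., 280.]))] exp [262. 278.]
dist grip-foot, lean, xoff [59.9 22.3  4.6] 0.031 foot [555.8  13.7 106.5] low 101.2
dist grip-foot, lean, xoff [60.3 29.2  5. ] 0.049 foot [561.6  16.2 109.2] low 102.4
```

>>> {"name": "servo_tool", "arguments": {
  "moves": [
    [[-0.2,0,-0.08],0],
    [[-0.2,0,-0.08],0],
    [[-0.15,0,-0.1],0],
    [[0,0,0],0]
  ]
}}

```text
time_s: 49.93
tool_pos: [554.4, 12.8, 163.8]
ee_rot: [[-0.918, -0.397, -0.013], [-0.397, 0.918, -0.003], [0.013, 0.003, -1.0]]
contact_force: [-7.0, -0.4, -2.8]
gripper_width: 26.5
gripper_force: 35.3
```

```bash
python3 hs.py
```

```text
T [554.3  12.7 164. ] F [-6.1 -1.6 -3. ] w 27.04075158349563
scene [(0.69, 185, array([194., 261.]))] exp [199. 261.]
dist grip-foot, lean, xoff [ 44.1 -14.7  -6.1] 0.364 foot [549.2  10.6 126.5] low 122.9
dist grip-foot, lean, xoff [ 43.4 -14.9  -6.1] 0.364 foot [549.2  10.6 127.2] low 123.6
wrist [(0.77, 4680, array([260., 279.]))] exp [262. 278.]
dist grip-foot, lean, xoff [67.9 47.6 25.4] 0.169 foot [576.5  22.4 123. ] low 112.6
dist grip-foot, lean, xoff [56.   5.7  8.8] 0.025 foot [550.7  11.3 113.3] low 111.9
```

>>> {"name": "servo_tool", "arguments": {
  "moves": [
    [[0,0,-0.3],0],
    [[0,0,-0.4],0],
    [[0,0,-0.5],0],
    [[0,0,-0.6],1],
    [[0,0,-0.4],1],
    [[0,0,0],1],
    [[0,0,0],0]
  ]
}}

```text
time_s: 50.72
tool_pos: [561.9, 13.2, 237.2]
ee_rot: [[-0.994, -0.106, 0.009], [-0.106, 0.994, -0.002], [-0.008, -0.003, -1.0]]
contact_force: [0.3, -0.6, -2.3]
gripper_width: 26.8
gripper_force: 34.8
```

>>> {"name": "servo_tool", "arguments": {
  "moves": [
    [[-0.08,-0.5,0],0],
    [[-0.15,-0.9,0],0],
    [[-0.16,-0.95,0],0],
    [[-0.16,-0.95,0],0],
    [[-0.16,-0.95,0],0],
    [[-0.16,-0.95,0],0],
    [[-0.16,-0.95,0],0],
    [[-0.16,-0.95,0],0],
    [[-0.16,-0.95,0],0],
    [[-0.16,-0.95,0],0],
    [[-0.15,-0.9,0],0],
    [[-0.08,-0.5,0],0]
  ]
}}

```text
time_s: 51.72
tool_pos: [645.5, -294.8, 233.7]
ee_rot: [[-0.994, -0.109, 0.002], [-0.109, 0.994, -0.004], [-0.002, -0.004, -1.0]]
contact_force: [0.4, 0.5, -2.5]
gripper_width: 26.7
gripper_force: 34.9
```

>>> {"name": "servo_tool", "arguments": {
  "moves": [
    [[0,0,0],0],
    [[0,0,0],0]
  ]
}}

```text
time_s: 51.88
tool_pos: [644.8, -291.9, 233.3]
ee_rot: [[-0.994, -0.108, 0.001], [-0.108, 0.994, -0.0], [-0.001, -0.0, -1.0]]
contact_force: [0.3, -0.0, -2.7]
gripper_width: 26.8
gripper_force: 34.9
```

```bash
python3 hs.py; python3 -c "
from h import *
for n in ('wrist','scene','top'):
    ctrl.get_image(n)
    for d in ctrl.pinpoint(n,'insert')[:2]: print(n,d,tri([(n,d['location'])],132)[0].round(1))
"
```

```text
T [ 644.6 -290.   233.2] F [ 0.2  0.2 -1.4] w 26.588679706551492
scene [(0.46, 141, array([143., 155.]))] exp [140. 153.]
dist grip-foot, lean, xoff [56.1  3.9  5.6] 0.966 foot [ 642.7 -290.2  182.2] low 181.3
dist grip-foot, lean, xoff [56.9 -1.5  2.2] 0.964 foot [ 640.9 -290.4  181.4] low 181.0
wrist [(0.65, 4540, array([262., 280.]))] exp [261. 276.]
dist grip-foot, lean, xoff [68.7 47.4 25.3] 0.181 foot [ 669.7 -287.2  191.7] low 181.4
dist grip-foot, lean, xoff [61.4  4.5  5.5] 0.063 foot [ 643.9 -290.   177. ] low 176.0
wrist {'location': [204.0, 262.8], 'conf': 0.66} [ 639.5 -301.3  132. ]
scene {'location': [160.2, 156.8], 'conf': 0.75} [ 637.2 -306.7  132. ]
top {'location': [174.7, 432.9], 'conf': 0.77} [ 635.1 -309.4  132. ]
```

>>> {"name": "servo_tool", "arguments": {
  "moves": [
    [[0.1,-0.2,0.3],0],
    [[0.1,-0.2,0.4],0],
    [[0,0,0.3],0],
    [[0,0,0],0],
    [[0,0,0],0]
  ]
}}

```text
time_s: 52.8
tool_pos: [638.6, -302.8, 200.6]
ee_rot: [[-0.994, -0.107, -0.004], [-0.107, 0.994, 0.003], [0.003, 0.003, -1.0]]
contact_force: [0.0, -0.8, -0.3]
gripper_width: 26.8
gripper_force: 34.9
```

```bash
python3 hs.py; python3 -c "
from h import *
for n in ('wrist','scene','top'):
    ctrl.get_image(n)
    for d in ctrl.pinpoint(n,'insert')[:2]: print(n,d,tri([(n,d['location'])],132)[0].round(1))
"
```

```text
T [ 639.9 -303.2  203. ] F [-0.8  0.2 -2. ] w 26.68804277467696
scene [] exp [146. 154.]
wrist [(0.63, 4500, array([263., 278.]))] exp [259. 278.]
dist grip-foot, lean, xoff [53.  43.7 15.6] 0.192 foot [ 660.7 -300.9  169.6] low 160.0
dist grip-foot, lean, xoff [57.7  6.1  6.7] 0.019 foot [ 639.3 -303.2  150.6] low 149.1
wrist {'location': [227.0, 280.9], 'conf': 0.6} [ 641.3 -300.9  132. ]
scene {'location': [161.6, 156.1], 'conf': 0.82} [ 642.1 -303.2  132. ]
scene {'location': [216.9, 256.9], 'conf': 0.58} [596.4  42.4 132. ]
top {'location': [174.4, 430.6], 'conf': 0.8} [ 635.9 -303.6  132. ]
```

>>> {"name": "servo_tool", "arguments": {
  "moves": [
    [[0,0,0.2],0],
    [[0,0,0.17],0],
    [[0,0,0],0],
    [[0,0,0],0]
  ]
}}

```text
time_s: 53.63
tool_pos: [639.3, -302.8, 190.8]
ee_rot: [[-0.994, -0.108, -0.002], [-0.108, 0.994, 0.001], [0.002, 0.001, -1.0]]
contact_force: [0.5, -0.5, -1.6]
gripper_width: 27.1
gripper_force: 34.9
```

>>> {"name": "servo_tool", "arguments": {
  "moves": [
    [[0,0,0.07],0],
    [[0,0,0.07],0],
    [[0,0,0],0]
  ]
}}

```text
time_s: 53.88
tool_pos: [639.7, -303.1, 187.5]
ee_rot: [[-0.994, -0.108, -0.001], [-0.108, 0.994, 0.0], [0.001, 0.0, -1.0]]
contact_force: [0.3, -0.6, -2.0]
gripper_width: 26.9
gripper_force: 34.9
```

>>> {"name": "servo_tool", "arguments": {
  "moves": [
    [[0,0,0.06],0],
    [[0,0,0],0],
    [[0,0,0],0]
  ]
}}

```text
time_s: 54.13
tool_pos: [639.9, -303.1, 186.1]
ee_rot: [[-0.994, -0.108, -0.0], [-0.108, 0.994, 0.0], [0.0, 0.0, -1.0]]
contact_force: [-0.2, -0.5, -2.0]
gripper_width: 26.8
gripper_force: 34.9
```

>>> {"name": "servo_tool", "arguments": {
  "moves": [
    [[0,0,0.06],0],
    [[0,0,0],0],
    [[0,0,0],0]
  ]
}}

```text
time_s: 54.38
tool_pos: [639.9, -303.1, 184.3]
ee_rot: [[-0.994, -0.108, -0.0], [-0.108, 0.994, 0.0], [0.0, 0.0, -1.0]]
contact_force: [-0.3, -0.3, -1.2]
gripper_width: 26.7
gripper_force: 34.9
```

>>> {"name": "servo_tool", "arguments": {
  "moves": [
    [[0,0,0.06],0],
    [[0,0,0],0],
    [[0,0,0],0]
  ]
}}

```text
time_s: 54.63
tool_pos: [640.2, -303.3, 183.0]
ee_rot: [[-0.994, -0.108, 0.001], [-0.108, 0.994, -0.0], [-0.001, -0.001, -1.0]]
contact_force: [-0.1, 0.2, -0.5]
gripper_width: 26.4
gripper_force: 35.2
```

>>> {"name": "servo_tool", "arguments": {
  "moves": [
    [[0,0,0.06],0],
    [[0,0,0],0],
    [[0,0,0],0]
  ]
}}

```text
time_s: 54.88
tool_pos: [640.6, -303.4, 182.8]
ee_rot: [[-0.994, -0.108, 0.002], [-0.108, 0.994, -0.001], [-0.002, -0.001, -1.0]]
contact_force: [-1.2, 1.1, 5.6]
gripper_width: 26.8
gripper_force: 35.8
```

>>> {"name": "servo_tool", "arguments": {
  "moves": [
    [[-0.1,0,0],0],
    [[0,0,0],0],
    [[0,0,0],0]
  ]
}}

```text
time_s: 55.13
tool_pos: [642.3, -303.3, 182.6]
ee_rot: [[-0.994, -0.108, -0.002], [-0.108, 0.994, -0.001], [0.002, -0.001, -1.0]]
contact_force: [-3.9, 0.2, 5.9]
gripper_width: 26.7
gripper_force: 36.0
```

```bash
python3 hs.py
```

```text
T [ 642.3 -303.3  182.6] F [-4.   0.9  6.1] w 26.57166707763649
scene [(0.43, 144, array([154., 155.]))] exp [153. 154.]
dist grip-foot, lean, xoff [ 58.  -15.9  -6.7] 0.769 foot [ 633.1 -304.3  131.8] low 128.0
dist grip-foot, lean, xoff [62.9 -3.5  2.9] 0.783 foot [ 635.5 -304.1  124.8] low 124.0
wrist [(0.72, 4575, array([262., 282.]))] exp [261. 277.]
dist grip-foot, lean, xoff [77.2 49.7 31.4] 0.169 foot [ 669.5 -300.4  137.6] low 127.0
dist grip-foot, lean, xoff [60.1  4.1  6.2] 0.026 foot [ 640.4 -303.6  127.7] low 126.7
```

Nearly upright, on the insert. Next I release, let it settle and rise straight up.

>>> {"name": "servo_tool", "arguments": {
  "moves": [
    [[0,0,0],0],
    [[0,0,0],0],
    [[0,0,0],0],
    [[0,0,0],0],
    [[0,0,0],0],
    [[0,0,0],0]
  ],
  "hand": 0.8
}}

```text
time_s: 55.83
tool_pos: [642.8, -302.8, 180.4]
ee_rot: [[-0.994, -0.108, -0.0], [-0.108, 0.994, 0.0], [0.0, 0.0, -1.0]]
contact_force: [-0.1, 0.7, -0.2]
gripper_width: 68.8
gripper_force: 0.0
```

>>> {"name": "servo_tool", "arguments": {
  "moves": [
    [[0,0,-0.3],0],
    [[0,0,-0.8],0],
    [[0,0,-0.9],0],
    [[0,0,-0.9],0],
    [[0,0,-0.6],0],
    [[0,0,0],0],
    [[0,0,0],0]
  ]
}}

```text
time_s: 56.42
tool_pos: [643.8, -303.4, 288.4]
ee_rot: [[-0.994, -0.108, 0.004], [-0.108, 0.994, -0.002], [-0.004, -0.003, -1.0]]
contact_force: [0.1, -0.3, -0.4]
gripper_width: 68.4
gripper_force: 0.0
```

Run:
```python
from h import *
s=ctrl.sense();print(s["time_s"],s["tool_pos"].round(1),s["contact_force"].round(1))
for n in("scene","wrist","top"):
    ctrl.get_image(n);d=ctrl.masks_of(n,"specimen");e=proj(n,[[640,-303,162]])[0]
    d=[q for q in d if np.linalg.norm(np.array(q["location"])-e)<70]
    for q in d[:1]:
        m=q["region"].astype(np.float32)
        def B(x): return cyl([x[0],x[1],132],[np.radians(x[2]),np.radians(x[3]),1],60,14)
        print(n,round(q["conf"],2),int(m.sum()),[ (v[0].round(1),round(v[1],3)) for v in [fit(lambda x:B([x[0],x[1],0,0]),[(n,m)],[640,-303],[4,4]),fit(B,[(n,m)],[640,-303,0,0],[4,4,5,5])]])
    i=ctrl.pinpoint(n,"insert");print("insert",[tri([(n,v["location"])],132)[0].round(1) for v in i[:1]])
m=ctrl.masks_of("scene","cap");print("cap",[(fit(lambda x:cyl([x[0],x[1],4],[0,0,1],86,27),[("scene",m[0]["region"].astype(np.float32))],[594,240],[5,5]))] if m else None)
print("tray",[(v["location"],tri([("scene",v["location"])],0)[0].round(1)) for v in ctrl.pinpoint("scene","tray_empty")[:4]])
```

```text
56.4167 [ 643.8 -303.4  288.4] [ 0.1 -0.3 -0.4]
scene 0.53 219 [(array([ 639. , -305.6]), np.float64(0.153)), (array([ 637.9, -308.2,    2.2,    7.7]), np.float64(0.111))]
insert [array([ 631.2, -308.4,  132. ])]
wrist 0.69 1574 [(array([ 638.5, -303.7]), np.float64(0.047)), (array([ 6.393e+02, -3.036e+02, -1.400e+00, -2.000e-01]), np.float64(0.029))]
insert [array([ 640.2, -301.1,  132. ])]
top 0.69 156 [(array([ 637.1, -306. ]), np.float64(0.479)), (array([ 641.5, -312.2,   -7.5,   10.6]), np.float64(0.232))]
insert [array([ 630.5, -302.6,  132. ])]
cap [(array([591.97591865, 247.3579824 ]), np.float64(0.05045180767774582))]
tray [([333.6, 243.5], array([789.4, 192. ,  -0. ])), ([227.6, 387.6], array([292.3, 230.9,  -0. ])), ([291.3, 316.2], array([585.3, 232.4,   0. ])), ([350.7, 358.2], array([641. , 406.2,   0. ]))]
```

```bash
python3 -c "
from workcell import ctrl
print(ctrl.job_done())"
```

```text
the job is handed in; nothing more can be done
None
```

I handed the job in at about 56 s of the 72 s allowed, but the hand-in call returned no verdict: by my last camera fits the cap stands upright in the empty tray, about 10 mm (at most 16 mm) from its middle, and the specimen stands upright on the insert, about 2 mm from its centre.

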